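# Refill the topping mill and snap its lid shut

### The arm

A 6-joint arm with a two-finger parallel gripper is mounted at the origin on the work surface. World frame = base frame: x ahead of the robot, y to its left, z up, the work surface at z = 0. Lengths are in m, angles in rad, forces in N, time in s.
With the tool pointing down it reaches from about 0.35 to 0.85 m from the base axis. Payload 8.1 kg.
Tool frame: the origin (TCP) lies where the fingers leave the gripper's body, on its centre line; the fingertips stand 84 mm ahead of it and the grasp point (between the pads) lies 65 mm ahead of it; z points along the fingers, y is the line along which they close (so a half turn about z gives the same grasp; the last joint's range is limited). The gripper opens to 93 mm and grips with 3 to 60 N. Pads are 15 mm wide; open, the fingers measure 128 mm over their backs; the gripper's body (75 mm by 188 mm) begins 65 mm behind the grasp point.
Start: joints at [-1.322, 0.13, 1.488, -0, 1.523, -0.085], TCP at [0.197, -0.567, 0.303] pointing down, gripper open.
Joint ranges: [-2.96, 2.96], [-0.89, 2.26], [0.02, 2.5], [-1.34, 4.48], [0, 2.73], [-2.66, 2.66]. Speed limits (rad/s): [2.39, 2.39, 2.79, 3.14, 3.14, 3.14].

### API

Orientations are given as a rotation vector (axis times angle).
In Python, from plant import robot gives the robot as it stands.
- The arm moves only by the shell command python3 -m jog 'ROWS' [FORCE]. ROWS is text: rows parted by semicolons, each of 5 numbers parted by spaces: the opening, from 0 (shut) to 1 (fully open), then the shift along the tool's x, y, z in m, then the turn about the tool's z in degrees. A call has 1 to 10 rows; each row shifts and turns the commanded pose from where the row before left it, along the tool's axes as they then stand; what a row does not reach is not made up. A row lasts 1/12 s, in which the tool goes at most 41.7 mm and 7.16 degrees, less where a joint would pass 70% of its speed; a pose out of reach is approached as far as the arm can. A call with a gripper value outside its range is refused whole. The fingers move at their own pace and stop on an object; FORCE is the grip in N (left out, the last holds). Time passes only in rows, so rows that do not move let the fingers close. It gives the time, the measured TCP pose, the force, the opening and the grip force at its end, in the units of the state.
- robot.read_state(): the state, without advancing time (a new reading comes with each control period).
- robot.read_camera(name): name is "scene" or "top" or "wrist"; returns a dict with "color" (420x560x3 uint8, red, green, blue), "intrinsics" (3x3 intrinsics, pixels), "pose" (4x4, takes a point from camera to world coordinates); the wrist camera has in their place "tool_from_camera" (4x4, takes a point from camera to tool coordinates, whose origin is the TCP and whose axes are the flange's). Camera axes: x right, y down, z forward; pixel columns grow to the right and rows downward; lengths in m; the calibration is good to about 2 mm. A picture is of the moment at which its call begins: read the wrist's pose just before it. There is no depth.
- robot.close_job(): hands the job in; it is judged then, once.
The state is a dict: "t": time; "q": joint angles; "dq": joint speeds; "joint_torque": joint torques, N m; "tool_pos": TCP position; "orientation": TCP orientation; "force": force on the tool from outside, world axes, zero at the start; "wrist_torque": the same for the moment, N m; "opening": finger opening in m; "gripper_force": force on a finger pad.
Only numpy, scipy, OpenCV 4.12 (cv2) and the standard library are available. Lean on these libraries where they do the work, as an engineer would, in place of code of your own. Each camera call takes 0.05 s, during which the arm holds its last target. There are 200 camera calls.

### The job

Tip all the biscuit chunks out of the tray with the black grip into the open hopper of the topping mill, then stand the empty tray upright on the counter again and let go of it. Last, press the hopper's lid down until it snaps shut and stays shut. Do not push the pan, jug, can, jar or spatula about.

Things in the scene. Friction and masses are not known exactly. Their poses are not given: they have to be found in the camera images.
- tray: open stainless tray with a black bridge grip, 160 long (its x) x 130 wide (its y), walls 40 high on three sides; the fourth side (+x) has no wall but a ramp rising about 20 degrees to the pouring lip. Holds the five biscuit chunks. Origin: on its underside, 5 mm behind mid-length, z up. Mass about 0.3 kg. The ramp runs from x=46 to the lip at x=85 mm
- tray_grip (a point): centre of the tray's grip: a flat bar 14 mm thick, 28 mm deep, spanning the tray's width (along tray y) at tray point (-10, 0, 100) mm. The bar leans back, away from the lip, by 0.44 rad (25 degrees): its 28 mm depth runs along tray direction (-0.426, 0, 0.905), so its two flat faces are squarely gripped by a tool leaning the same way (tool body towards the tray's rear)
- tray_lip (a point): middle of the pouring lip's upper edge, tray point (85, 0, 16) mm
- mill: fixed topping mill: grey base 190 (x) x 300 (y, from -95 to +205) x 40 high, on it a square steel feed hopper 170 x 170 mm outside, walls 6 mm, inner floor 46 mm and rim 135 mm above the counter; a low motor housing (top 90 mm) beside it at +y. Origin: under the hopper's centre at counter level; the lid's hinge is on its +x side, the catch on its -x side
- mouth (a point): centre of the hopper's open mouth, at rim height; the opening is 158 x 158 mm
- lid (a joint): the hopper's clear hinged lid: 0 shut, 1.6 rad stands wide open (as at the start). 180 mm from hinge to free edge, 170 wide, 8 thick, black edge strips. A spring lifts it back up unless the nose of its black tongue snaps in past the sprung catch: passing the catch, at about 0.06 to 0.03 rad, takes a firm push of some 7 N near the free edge
- lid_hinge (a point): on the lid's hinge axis (parallel to the mill's y), mid-width, at the lid's underside; its axes turn with the lid: -x towards the free edge, +z the lid's outer face
- lid_edge (a point): middle of the lid's free edge, on its outer (upper when shut) face
- chunk0: biscuit chunk, block 32 x 28 x 22 mm, loose in the tray; origin at the centre of its underside
- chunk1: biscuit chunk, round, 31 mm diameter, 22 mm high, loose in the tray; origin at the centre of its underside
- chunk2: biscuit chunk, block 32 x 28 x 22 mm, loose in the tray; origin at the centre of its underside
- chunk3: biscuit chunk, round, 31 mm diameter, 22 mm high, loose in the tray; origin at the centre of its underside
- chunk4: biscuit chunk, block 32 x 28 x 22 mm, loose in the tray; origin at the centre of its underside
- pan: bystander: plain empty steel pan 120 x 130 x 50 mm without a grip; origin under its centre
- jug: bystander: clear jug with a side handle, 90 diameter, 120 high; origin under its centre
- can: bystander: tin can 80 diameter, 130 high; origin under its centre
- jar: bystander: glass jar 70 diameter, 100 high; origin under its centre
- spatula: bystander: spatula 200 long lying on the counter; origin under its middle

How it is judged:
By the outcome, as a careful person would: the job done as asked, in the order asked, and still so for the second after the job is handed in, with the robot touching nothing.
It also fails if it takes over 72 s, if anything falls off the work surface, if the arm or the gripper's body presses on something with over 40 N, if the wrist force passes 120 N, or if a joint passes its speed limit or range.

## Working session

There is one attempt and no reset: what is moved stays moved. The work goes in short steps, Python scripts to look and compute and a shell command to move; the robot and the scene stay as the last step left them, time stands still between calls to the robot, and variables do not carry over. Pictures are saved under pics/ and viewed, at most 10 in all, crops included, and the job is handed in when it is done.

```bash
mkdir -p pics; ls
python3 - <<'E'
from plant import robot
import cv2,numpy as np
np.set_printoptions(precision=4,suppress=True)
for n in ("scene","top"):
    c=robot.read_camera(n); cv2.imwrite(f"pics/{n}0.png",c["color"][:,:,::-1]); print(n,c["intrinsics"],c["pose"])
c=robot.read_camera("wrist");print(c["intrinsics"],c["tool_from_camera"])
print(robot.read_state())
E
```

```text
pics
scene [[419.2429   0.     277.5925]
 [  0.     419.2429 204.6239]
 [  0.       0.       1.    ]] [[ 0.7976  0.4034 -0.4485  1.0476]
 [ 0.603  -0.5494  0.5784 -0.6485]
 [-0.0131 -0.7318 -0.6814  0.8152]
 [ 0.      0.      0.      1.    ]]
top [[384.3424   0.     281.8165]
 [  0.     384.3424 208.6531]
 [  0.       0.       1.    ]] [[ 0.0066 -0.9861  0.1658  0.4788]
 [-0.9995 -0.0118 -0.0304 -0.0674]
 [ 0.0319 -0.1655 -0.9857  0.9452]
 [ 0.      0.      0.      1.    ]]
[[370.4149   0.     281.9701]
 [  0.     370.4149 215.8771]
 [  0.       0.       1.    ]] [[ 0.0004 -0.9611 -0.2761  0.0779]
 [ 1.      0.0003  0.0004  0.0002]
 [-0.0003 -0.2761  0.9611 -0.0814]
 [ 0.      0.      0.      1.    ]]
{'t': 0.15, 'q': array([-1.3224,  0.131 ,  1.489 , -0.    ,  1.523 , -0.0854]), 'dq': array([-0.0027, -0.003 , -0.0044,  0.0012, -0.0004,  0.0009]), 'joint_torque': array([  0.0009, -56.0478, -49.2334,   0.0769,   0.0306,  -0.0001]), 'tool_pos': array([ 0.1965, -0.5666,  0.3019]), 'orientation': array([-3.0965, -0.5217,  0.0002]), 'force': array([-0.5057, -0.4633, -0.9042]), 'wrist_torque': array([ 0.0323, -0.0294, -0.0099]), 'gripper_force': 0.0, 'opening': 0.09308841847347088}
```

View pics/scene0.png

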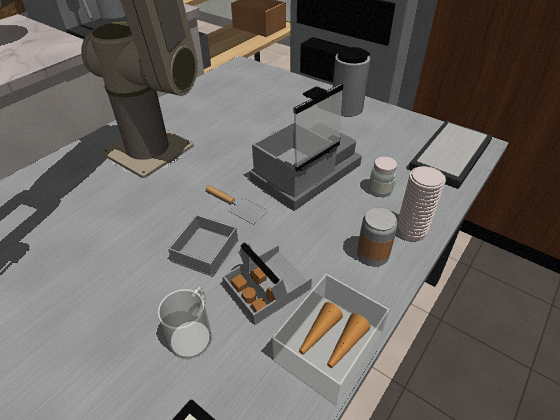

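View pics/top0.png

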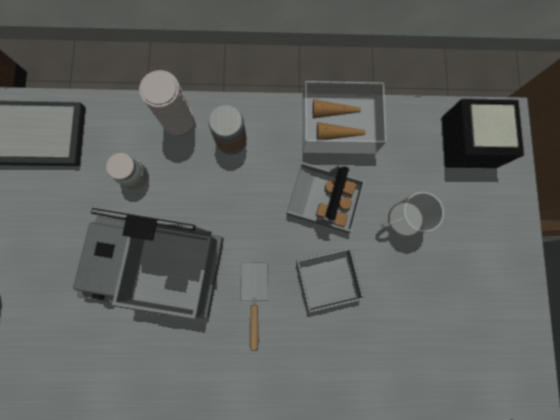

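The scene view shows the tray around (268,283) with its lip to the upper right, the mill around (305,155) with the lid standing up, the jug at (185,322), the pan at (203,245), and the spatula at (235,203). In the top view the tray is around (325,198) with its lip to the left (world +y), and the hopper mouth is around (167,270).

The moves only turn about the tool's z, so I need to know how the arm behaves at its reach limit. I'll test that while taking enlarged views for measuring.

```bash
python3 - <<'E'
import cv2,numpy as np
t=cv2.imread("pics/top0.png");s=cv2.imread("pics/scene0.png")
r=lambda im,x0,y0,w,h,k:cv2.resize(im[y0:y0+h,x0:x0+w],None,fx=k,fy=k,interpolation=cv2.INTER_CUBIC)
a=r(t,280,155,100,75,4);b=r(t,70,190,160,140,2.5) 
c=r(s,215,235,100,90,4);d=r(s,245,80,125,130,2.5)
M=np.zeros((600,800,3),np.uint8)
for im,x,y in((a,0,0),(b,400,0),(c[:300],0,300),(d[:,:],400,350)):
    h=min(im.shape[0],600-y);w=min(im.shape[1],800-x);M[y:y+h,x:x+w]=im[:h,:w]
cv2.imwrite("pics/crop0.png",M)
E
python3 -m jog '1 0 0.04 0 0; 1 0 0.04 0 0; 1 0 0.04 0 0; 1 0 0.04 0 0; 1 0 0.04 0 0; 1 0 0.04 0 0; 1 0 0.04 0 0; 1 0 0.04 0 0; 1 0 0.04 0 0; 1 0 0.04 0 0'
```

```text
t: 0.98
tool_pos: [0.2926, -0.8457, 0.2948]
orientation: [3.066, 0.516, 0.009]
force: [4.9, -19.7, 35.4]
opening: 0.093
gripper_force: 0.0
```

View pics/crop0.png

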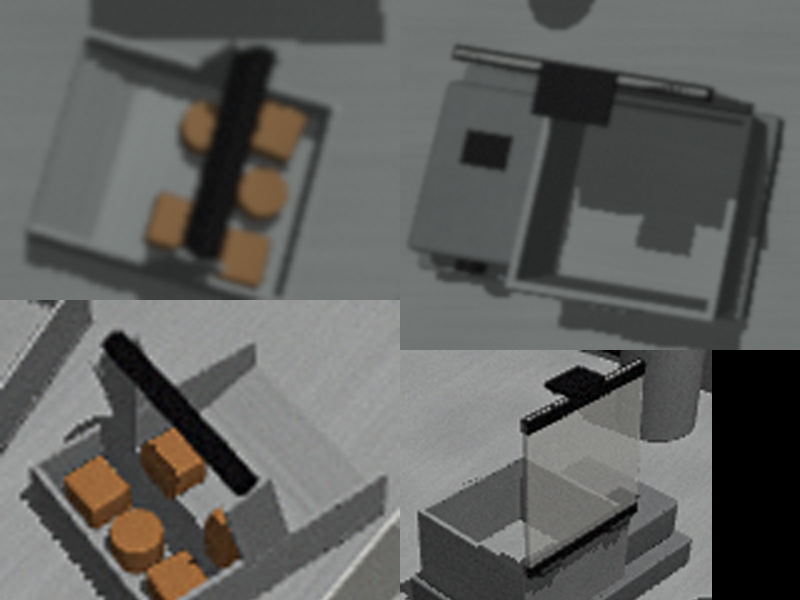

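The crop shows the black bar from about (252,55) to (205,250) in the tray panel, with the lip edge at its left. In the mill panel the lid stands up along (455,50)-(710,95). The orientation shifted slightly at the limit, so I'll push on a little.

```bash
for i in 1 2; do python3 -m jog '1 0 0.04 0 0; 1 0 0.04 0 0; 1 0 0.04 0 0; 1 0 0.04 0 0; 1 0 0.04 0 0'; done
```

```text
t: 1.4
tool_pos: [0.3091, -0.8932, 0.2723]
orientation: [2.923, 0.492, 0.044]
force: [-0.5, -1.1, 0.4]
opening: 0.0931
gripper_force: 0.0
t: 1.82
tool_pos: [0.3232, -0.9334, 0.279]
orientation: [2.78, 0.468, 0.077]
force: [-0.3, 0.1, 0.2]
opening: 0.093
gripper_force: 0.0
```

```bash
cat > h.py <<'E'
import numpy as np
from scipy.optimize import least_squares
from scipy.spatial.transform import Rotation as R
np.set_printoptions(precision=4,suppress=True)
T=(np.array([[384.3424,0,281.8165],[0,384.3424,208.6531],[0,0,1]]),np.array([[.0066,-.9861,.1658,.4788],[-.9995,-.0118,-.0304,-.0674],[.0319,-.1655,-.9857,.9452]]))
S=(np.array([[419.2429,0,277.5925],[0,419.2429,204.6239],[0,0,1]]),np.array([[.7976,.4034,-.4485,1.0476],[.603,-.5494,.5784,-.6485],[-.0131,-.7318,-.6814,.8152]]))
def proj(c,P):
    p=(P-c[1][:,3])@c[1][:,:3]; p=p@c[0].T; return p[:,:2]/p[:,2:]
def place(v,P): return R.from_euler('z',v[2]).apply(P)+[v[0],v[1],0]
def fit(obs,v0):
    f=lambda v:np.concatenate([(proj(c,place(v,np.array([p])/1000.))[0]-uv) for c,p,uv in obs])
    s=least_squares(f,v0,loss='soft_l1'); print(s.x,s.fun.reshape(-1,2).round(1).tolist()); return s.x
E
python3 - <<'E'
from h import *
t=lambda x,y:(280+x/4,155+y/4)
m=lambda x,y:(70+(x-400)/2.5,190+y/2.5)
s=lambda x,y:(215+x/4,235+(y-300)/4)
d=lambda x,y:(245+(x-400)/2.5,80+(y-350)/2.5)
# tray: lip corners, rear upper corners, bar ends
obs=[(T,(85,-65,16),t(88,42)),(T,(85,65,16),t(28,233)),(T,(-75,-65,40),t(331,107)),
 (S,(-75,65,40),s(32,470)),(S,(85,-65,16),s(385,480)),
 (T,(-10,-62,100),t(257,56)),(T,(-10,62,100),t(205,248))]
for sg in(1,-1):
  o=[(c,(p[0],sg*p[1],p[2]),uv) for c,p,uv in obs]
  print("tray",sg);fit(o,[.5,-.15,1.3])
obs=[(T,(-85,85,135),m(510,288)),(T,(-85,-85,135),m(714,318)),(T,(85,-85,135),m(750,108)),
 (S,(-85,85,135),d(520,460)),(S,(-85,-85,135),d(418,512)),(S,(85,-85,135),d(525,575))]
print("mill");fit(obs,[.35,.2,-.15])
E
```

```text
tray 1
[ 0.6621 -0.2077  1.2975] [[-1.0, -0.9], [-0.2, 0.6], [2.2, -1.8], [-2.3, -0.4], [-0.9, 5.0], [-0.6, -2.0], [-1.5, 1.6]]
tray -1
[ 0.7752 -0.2312  1.3618] [[-4.5, 6.1], [21.0, -89.8], [-0.3, 1.5], [70.2, 78.1], [-5.4, -1.2], [-3.1, 0.8], [19.8, -97.4]]
mill
[ 0.4867  0.1537 -0.1325] [[-1.4, -0.4], [0.2, -0.7], [0.1, 0.6], [-0.6, -2.5], [-1.2, 0.2], [0.2, 1.1]]
```

The reach limit tilts the tool by about 1.7° per row, and the tilt is kept afterwards.

1. **Lean:** push outward on the left side at azimuth ~85° until the tool leans about 30°, body towards the tray's rear.
2. **Grasp:** grip the bar squarely with that lean.
3. **Pour:** turn 180° about the tool's z over the hopper, which tips the tray about 55°.

```bash
cat >> h.py <<'E'
def cur():
    from plant import robot
    s=robot.read_state(); return np.array(s['tool_pos']),R.from_rotvec(s['orientation']),s
def info():
    p,r,s=cur(); z=r.as_matrix()[:,2]
    print('t',round(s['t'],2),'tcp',p,'lean',round(np.degrees(np.arccos(-z[2])),1),'fing az',round(np.degrees(np.arctan2(z[1],z[0])),1),'xaxis',r.as_matrix()[:,0],'\ntip',p+.084*z,'grasp',p+.065*z,'q',s['q'],'F',s['force'],'open',s['opening'],s['gripper_force'])
    return p,r
def legs(pts,p=None,r=None,step=.04):
    if r is None: p0,r=cur()[:2]; p=p0 if p is None else p
    for q in pts:
        d=r.inv().apply(np.array(q)-p); n=int(np.ceil(np.linalg.norm(d)/step)); print(q,'tool d',d,'rows',n,'per row',d/n); p=np.array(q)
E
python3 - <<'E'
from h import *
info()
legs([(.40,-.45,.40),(.42,-.05,.45),(.28,.35,.45),(.05,.70,.35)])
t=lambda x,y:(280+x/4,155+y/4)
s=lambda x,y:(215+x/4,235+(y-300)/4)
for h in(16,40):
  o=[(T,(85,-65,h),t(88,42)),(T,(85,65,h),t(28,233)),(T,(-75,-65,40),t(331,107)),
 (S,(-75,65,40),s(32,470)),(S,(85,-65,h),s(385,480)), (S,(85,65,h),s(255,347)),
 (T,(-10,0,100),t(231,152)),(S,(-10,0,100),s(182,410))]
  fit(o,[.5,-.15,1.3])
E
```

```text
t 1.82 tcp [ 0.3232 -0.9334  0.279 ] lean 18.7 fing az -70.9 xaxis [ 0.9448  0.3275 -0.    ] 
tip [ 0.332  -0.9588  0.1995] grasp [ 0.33   -0.9531  0.2175] q [-1.2948  1.228   0.0243  0.0184  1.5642 -0.0548] F [-0.2589  0.1051  0.2139] open 0.09297154472755982 0.0
(0.4, -0.45, 0.4) tool d [ 0.2309 -0.3702 -0.2527] rows 13 per row [ 0.0178 -0.0285 -0.0194]
(0.42, -0.05, 0.45) tool d [ 0.1499 -0.3359 -0.1662] rows 11 per row [ 0.0136 -0.0305 -0.0151]
(0.28, 0.35, 0.45) tool d [-0.0013 -0.4015 -0.1356] rows 11 per row [-0.0001 -0.0365 -0.0123]
(0.05, 0.7, 0.35) tool d [-0.1027 -0.4167 -0.0351] rows 11 per row [-0.0093 -0.0379 -0.0032]
[ 0.6613 -0.2034  1.2889] [[-2.4, -0.8], [-2.1, 0.5], [0.6, -1.2], [-1.2, -2.1], [-0.2, 4.0], [-1.2, 3.4], [-2.9, -0.1], [-0.5, 0.5]]
[ 0.662  -0.2063  1.2807] [[-0.2, -4.0], [-0.6, -1.6], [1.9, -1.2], [-1.8, -1.4], [-0.2, -1.0], [-1.5, -2.1], [-1.6, -0.4], [-1.1, 1.4]]
```

```bash
python3 -m jog '1 0.018 -0.0285 -0.0195 0; 1 0.018 -0.0285 -0.0195 0; 1 0.018 -0.0285 -0.0195 0; 1 0.018 -0.0285 -0.0195 0; 1 0.018 -0.0285 -0.0195 0; 1 0.018 -0.0285 -0.0195 0; 1 0.018 -0.0285 -0.0195 0; 1 0.018 -0.0285 -0.0195 0; 1 0.018 -0.0285 -0.0195 0; 1 0.018 -0.0285 -0.0195 0' | head -3
python3 -m jog '1 0.018 -0.0285 -0.0195 0; 1 0.018 -0.0285 -0.0195 0; 1 0.018 -0.0285 -0.0195 0; 1 0.0135 -0.0305 -0.015 0; 1 0.0135 -0.0305 -0.015 0; 1 0.0135 -0.0305 -0.015 0; 1 0.0135 -0.0305 -0.015 0; 1 0.0135 -0.0305 -0.015 0; 1 0.0135 -0.0305 -0.015 0; 1 0.0135 -0.0305 -0.015 0'|head -3
python3 -c "
from h import *
info()
legs([(.42,-.05,.45),(.28,.35,.45),(.05,.70,.35),(.05,.9,.35)])"
```

```text
t: 2.65
tool_pos: [0.3782, -0.6187, 0.3638]
orientation: [2.78, 0.468, 0.077]
t: 3.48
tool_pos: [0.4083, -0.2535, 0.423]
orientation: [2.78, 0.467, 0.077]
t 3.48 tcp [ 0.4083 -0.2535  0.423 ] lean 18.7 fing az -70.9 xaxis [0.9451 0.3267 0.    ] 
tip [ 0.4171 -0.2789  0.3434] grasp [ 0.4152 -0.2732  0.3614] q [-0.5356 -0.4078  1.7887 -0.209   1.5091  0.6888] F [ 0.3399 -0.0122  0.1168] open 0.09276127264989165 0.0
(0.42, -0.05, 0.45) tool d [ 0.0775 -0.1699 -0.086 ] rows 6 per row [ 0.0129 -0.0283 -0.0143]
(0.28, 0.35, 0.45) tool d [-0.0016 -0.4014 -0.1359] rows 11 per row [-0.0001 -0.0365 -0.0124]
(0.05, 0.7, 0.35) tool d [-0.103  -0.4166 -0.0354] rows 11 per row [-0.0094 -0.0379 -0.0032]
(0.05, 0.9, 0.35) tool d [ 0.0653 -0.179  -0.0606] rows 6 per row [ 0.0109 -0.0298 -0.0101]
```

```bash
python3 -m jog '1 0 0 0 -7; 1 0 0 0 -7; 1 0 0 0 -7; 1 0 0 0 -7; 1 0 0 0 -7; 1 0 0 0 -7; 1 0 0 0 -7; 1 0 0 0 -7; 1 0 0 0 -7; 1 0 0 0 -7' | head -3
python3 -m jog '1 0 0 0 -7; 1 0 0 0 -7; 1 0 0 0 -7; 1 0 0 0 -7; 1 0 0 0 -7; 1 0 0 0 -7; 1 0 0 0 -7; 1 0 0 0 -7; 1 0 0 0 -7; 1 0 0 0 -7' | head -3
python3 -c "
from h import *
info()
legs([(.42,-.05,.45),(.28,.35,.45),(.05,.70,.35),(.05,.9,.35)])"
```

```text
t: 4.32
tool_pos: [0.4087, -0.255, 0.4227]
orientation: [2.019, 1.999, -0.202]
t: 5.15
tool_pos: [0.4087, -0.255, 0.4228]
orientation: [0.527, 2.905, -0.423]
t 5.15 tcp [ 0.4087 -0.255   0.4228] lean 18.7 fing az -71.0 xaxis [-0.9254  0.3193 -0.2041] 
tip [ 0.4175 -0.2805  0.3432] grasp [ 0.4155 -0.2747  0.3612] q [-0.5385 -0.4047  1.7868 -0.2082  1.5078 -1.7638] F [ 0.3547  0.0042 -0.2211] open 0.09265006700257947 0.0
(0.42, -0.05, 0.45) tool d [ 0.0495  0.1815 -0.0867] rows 6 per row [ 0.0082  0.0303 -0.0144]
(0.28, 0.35, 0.45) tool d [ 0.2573  0.3082 -0.1357] rows 11 per row [ 0.0234  0.028  -0.0123]
(0.05, 0.7, 0.35) tool d [ 0.345   0.2552 -0.0353] rows 11 per row [ 0.0314  0.0232 -0.0032]
(0.05, 0.9, 0.35) tool d [ 0.0639  0.1796 -0.0606] rows 6 per row [ 0.0106  0.0299 -0.0101]
```

```bash
python3 -m jog '1 0.008 0.03 -0.0145 0; 1 0.008 0.03 -0.0145 0; 1 0.008 0.03 -0.0145 0; 1 0.008 0.03 -0.0145 0; 1 0.008 0.03 -0.0145 0; 1 0.008 0.03 -0.0145 0; 1 0.0235 0.028 -0.0125 0; 1 0.0235 0.028 -0.0125 0; 1 0.0235 0.028 -0.0125 0; 1 0.0235 0.028 -0.0125 0' | head -3
python3 -m jog '1 0.0235 0.028 -0.0125 0; 1 0.0235 0.028 -0.0125 0; 1 0.0235 0.028 -0.0125 0; 1 0.0235 0.028 -0.0125 0; 1 0.0235 0.028 -0.0125 0; 1 0.0235 0.028 -0.0125 0; 1 0.0235 0.028 -0.0125 0; 1 0.0315 0.0235 -0.0035 0; 1 0.0315 0.0235 -0.0035 0; 1 0.0315 0.0235 -0.0035 0' | head -3
python3 -m jog '1 0.0315 0.0235 -0.0035 0; 1 0.0315 0.0235 -0.0035 0; 1 0.0315 0.0235 -0.0035 0; 1 0.0315 0.0235 -0.0035 0; 1 0.0315 0.0235 -0.0035 0; 1 0.0315 0.0235 -0.0035 0; 1 0.0315 0.0235 -0.0035 0; 1 0.0315 0.0235 -0.0035 0; 1 0.0105 0.03 -0.01 0; 1 0.0105 0.03 -0.01 0' | head -3
python3 -c "
from h import *
info()
legs([(.07,1.1,.30)])"
```

```text
t: 5.98
tool_pos: [0.3703, 0.0956, 0.4518]
orientation: [0.536, 2.902, -0.423]
t: 6.82
tool_pos: [0.2193, 0.4482, 0.4251]
orientation: [0.535, 2.902, -0.423]
t: 7.65
tool_pos: [0.0532, 0.7555, 0.3526]
orientation: [0.53, 2.902, -0.427]
t 7.65 tcp [0.0532 0.7555 0.3526] lean 18.9 fing az -71.0 xaxis [-0.9241  0.3213 -0.2069] 
tip [0.0621 0.7298 0.2731] grasp [0.0601 0.7356 0.2911] q [ 1.4838  0.9231  0.3755 -0.1569  2.14    0.2097] F [0.5206 0.3608 0.1278] open 0.09292964208580792 0.0
(0.07, 1.1, 0.3) tool d [ 0.1061  0.328  -0.0538] rows 9 per row [ 0.0118  0.0364 -0.006 ]
```

```bash
python3 -m jog '1 0.011 0.037 -0.006 0; 1 0.011 0.037 -0.006 0; 1 0.011 0.037 -0.006 0; 1 0.011 0.037 -0.006 0; 1 0.011 0.037 -0.006 0; 1 0.011 0.037 -0.003 0; 1 0.011 0.037 0 0; 1 0.011 0.037 0 0; 1 0.011 0.037 0 0; 1 0.011 0.037 0 0' | head -3
python3 -m jog '1 0.011 0.037 0 0; 1 0.011 0.037 0 0; 1 0.011 0.037 0 0; 1 0.011 0.037 0 0; 1 0.011 0.037 0 0; 1 0.011 0.037 0 0; 1 0.011 0.037 0 0; 1 0.011 0.037 0 0; 1 0.011 0.037 0 0; 1 0.011 0.037 0 0'|head -3
python3 -c "
from h import *
info()
p,r,_=cur(); print(r.inv().apply([[0,1,0],[.1,1,0],[0,0,1]]))"
```

```text
t: 8.48
tool_pos: [0.0727, 0.8711, 0.2423]
orientation: [0.522, 2.952, -0.111]
t: 9.32
tool_pos: [0.0795, 0.9615, 0.1991]
orientation: [0.497, 2.972, 0.304]
t 9.32 tcp [0.0795 0.9615 0.1991] lean 13.2 fing az 51.1 xaxis [-0.94    0.3322 -0.0779] 
tip [0.0915 0.9765 0.1173] grasp [0.0888 0.9731 0.1358] q [ 1.4734  1.3083  0.0242 -0.126   1.6153  0.2159] F [-0.4155  0.0498  0.4562] open 0.0930064141760177 0.0
[[ 0.3322  0.9263  0.1777]
 [ 0.2382  0.9573  0.192 ]
 [-0.0779  0.2147 -0.9736]]
```

```bash
python3 -m jog '1 0.0115 0.037 -0.002 0; 1 0.0115 0.037 -0.002 0; 1 0.0115 0.037 -0.002 0; 1 0.0115 0.037 -0.002 0; 1 0.0115 0.037 -0.002 0; 1 0.0115 0.037 -0.002 0; 1 0.0115 0.037 -0.002 0; 1 0.0115 0.037 -0.002 0; 1 0.0115 0.037 -0.002 0; 1 0.0115 0.037 -0.002 0' | head -3
python3 -c "
from h import *
info()
p,r,_=cur(); print(r.inv().apply([[0,1,0],[.1,1,0],[0,0,1]]))"
```

```text
t: 10.15
tool_pos: [0.0662, 1.0299, 0.2748]
orientation: [0.462, 2.938, 0.729]
t 10.15 tcp [0.0662 1.0299 0.2748] lean 27.9 fing az 71.6 xaxis [-0.9515  0.3077 -0.0044] 
tip [0.0787 1.0672 0.2006] grasp [0.0759 1.0588 0.2174] q [ 1.4884  1.2542  0.0234 -0.1128  1.3896  0.2228] F [ 0.6958 -0.4246  0.    ] open 0.09272912131583816 0.0
[[ 0.3077  0.8413  0.4444]
 [ 0.2126  0.8683  0.4592]
 [-0.0044  0.4683 -0.8836]]
```

```bash
python3 -m jog '1 0.012 0.034 0.016 0; 1 0.012 0.034 0.016 0' | head -3
python3 -c "
from h import *
p,r=info(); z=r.as_matrix()[:,2]
g=np.array([.659,-.2146,.1]); T=g-.065*z
legs([(.2,.60,.45),(.42,.0,.45),tuple(T-.12*z),tuple(T)])"
```

```text
t: 10.32
tool_pos: [0.0649, 1.0488, 0.2669]
orientation: [0.453, 2.924, 0.817]
t 10.32 tcp [0.0649 1.0488 0.2669] lean 31.2 fing az 73.5 xaxis [-0.9539  0.3     0.0101] 
tip [0.0772 1.0904 0.195 ] grasp [0.0744 1.081  0.2113] q [ 1.49    1.2722  0.0231 -0.1103  1.3136  0.2257] F [-0.038   0.0884 -0.4513] open 0.09313271705444559 0.0
(0.2, 0.6, 0.45) tool d [-0.2617 -0.2356 -0.3594] rows 13 per row [-0.0201 -0.0181 -0.0276]
(0.42, 0.0, 0.45) tool d [-0.3899 -0.4313 -0.2653] rows 16 per row [-0.0244 -0.027  -0.0166]
(np.float64(0.6318103303087609), np.float64(-0.30636793290541986), np.float64(0.25831730275730336)) tool d [-0.2959 -0.2933  0.0432] rows 11 per row [-0.0269 -0.0267  0.0039]
(np.float64(0.6494468728111863), np.float64(-0.24684278723703942), np.float64(0.15562499826607956)) tool d [ 0.   -0.    0.12] rows 3 per row [ 0.   -0.    0.04]
```

```bash
python3 -m jog '0.6 -0.02 -0.018 -0.0275 0; 0.6 -0.02 -0.018 -0.0275 0; 0.6 -0.02 -0.018 -0.0275 0; 0.6 -0.02 -0.018 -0.0275 0; 0.6 -0.02 -0.018 -0.0275 0; 0.6 -0.02 -0.018 -0.0275 0; 0.6 -0.02 -0.018 -0.0275 0; 0.6 -0.02 -0.018 -0.0275 0; 0.6 -0.02 -0.018 -0.0275 0; 0.6 -0.02 -0.018 -0.0275 0' | head -3
python3 -m jog '0.6 -0.02 -0.018 -0.0275 0; 0.6 -0.02 -0.018 -0.0275 0; 0.6 -0.02 -0.018 -0.0275 0; 0.6 -0.0245 -0.027 -0.0165 0; 0.6 -0.0245 -0.027 -0.0165 0; 0.6 -0.0245 -0.027 -0.0165 0; 0.6 -0.0245 -0.027 -0.0165 0; 0.6 -0.0245 -0.027 -0.0165 0; 0.6 -0.0245 -0.027 -0.0165 0; 0.6 -0.0245 -0.027 -0.0165 0' | head -3
python3 -c "
from h import *
p,r=info(); z=r.as_matrix()[:,2]
g=np.array([.659,-.2146,.1]); T=g-.065*z
legs([(.42,.0,.45),tuple(T-.12*z),tuple(T)])"
```

```text
t: 11.15
tool_pos: [0.1545, 0.7624, 0.3899]
orientation: [0.453, 2.924, 0.813]
t: 11.98
tool_pos: [0.2822, 0.3971, 0.4327]
orientation: [0.45, 2.922, 0.813]
t 11.98 tcp [0.2822 0.3971 0.4327] lean 31.0 fing az 73.1 xaxis [-0.9541  0.2996  0.006 ] 
tip [0.2948 0.4385 0.3607] grasp [0.2919 0.4292 0.377 ] q [ 0.666  -0.6051  1.9528  0.308   1.3467 -0.5991] F [ 2.1412 -0.0978 -0.1738] open 0.055708084303849686 0.0
(0.42, 0.0, 0.45) tool d [-0.2503 -0.2796 -0.1902] rows 11 per row [-0.0228 -0.0254 -0.0173]
(np.float64(0.6313436565429851), np.float64(-0.3058638609771213), np.float64(0.2585277084491424)) tool d [-0.2944 -0.2936  0.0448] rows 11 per row [-0.0268 -0.0267  0.0041]
(np.float64(0.6492829063529407), np.float64(-0.24666568088385343), np.float64(0.15569892459023923)) tool d [-0.    0.    0.12] rows 3 per row [-0.    0.    0.04]
```

```bash
python3 -m jog '0.6 -0.023 -0.0255 -0.0175 0; 0.6 -0.023 -0.0255 -0.0175 0; 0.6 -0.023 -0.0255 -0.0175 0; 0.6 -0.023 -0.0255 -0.0175 0; 0.6 -0.023 -0.0255 -0.0175 0; 0.6 -0.023 -0.0255 -0.0175 0; 0.6 -0.023 -0.0255 -0.0175 0; 0.6 -0.023 -0.0255 -0.0175 0; 0.6 -0.023 -0.0255 -0.0175 0; 0.6 -0.023 -0.0255 -0.0175 0' | head -3
python3 -m jog '0.6 -0.023 -0.0255 -0.0175 0; 0.6 -0.027 -0.0265 0.004 0; 0.6 -0.027 -0.0265 0.004 0; 0.6 -0.027 -0.0265 0.004 0; 0.6 -0.027 -0.0265 0.004 0; 0.6 -0.027 -0.0265 0.004 0; 0.6 -0.027 -0.0265 0.004 0; 0.6 -0.027 -0.0265 0.004 0; 0.6 -0.027 -0.0265 0.004 0; 0.6 -0.027 -0.0265 0.004 0' | head -3
python3 -c "
from h import *
import cv2
p,r=info(); z=r.as_matrix()[:,2]
g=np.array([.659,-.2146,.1]); T=g-.065*z
legs([tuple(T-.12*z),tuple(T)])
from plant import robot
for n in ('scene','wrist'): cv2.imwrite(f'pics/{n}1.png',robot.read_camera(n)['color'][:,:,::-1])
a=cv2.imread('pics/wrist1.png');b=cv2.imread('pics/scene1.png')
cv2.imwrite('pics/m1.png',np.hstack([cv2.resize(a,(450,338)),cv2.resize(b[120:380,100:370],(350,338))]))"
```

```text
t: 12.82
tool_pos: [0.4094, 0.0329, 0.4502]
orientation: [0.453, 2.922, 0.807]
t: 13.65
tool_pos: [0.5975, -0.2533, 0.2955]
orientation: [0.453, 2.924, 0.806]
t 13.65 tcp [ 0.5975 -0.2533  0.2955] lean 30.8 fing az 73.1 xaxis [-0.9536  0.3009  0.0059] 
tip [ 0.61   -0.2122  0.2233] grasp [ 0.6072 -0.2215  0.2396] q [-0.6971  0.3727  1.2941  0.4941  1.6876 -1.9553] F [ 0.7936 -0.4745  1.2018] open 0.056105307835311015 0.0
(np.float64(0.6314068436394836), np.float64(-0.3051427589141969), np.float64(0.2589516484037512)) tool d [-0.0482 -0.0523  0.0111] rows 2 per row [-0.0241 -0.0261  0.0055]
(np.float64(0.6493051072246835), np.float64(-0.2464123206995827), np.float64(0.15584787646618284)) tool d [-0.    0.    0.12] rows 4 per row [-0.    0.    0.03]
```

View pics/m1.png

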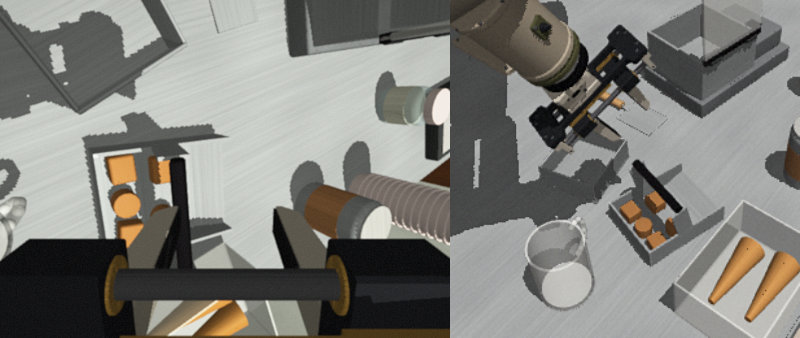

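The wrist view shows the bar's far end at about (178,160) and the bar standing in the tray. The scene view shows the gripper above and behind the tray, clear of the jug. I'll check the bar's predicted place against the wrist picture and move to the pre-grasp.

```bash
python3 -m jog '0.6 -0.024 -0.026 0.0055 0; 0.6 -0.024 -0.026 0.0055 0' | head -3
python3 - <<'E'
from h import *
import cv2
from plant import robot
p,r=info()
c=robot.read_camera('wrist'); K=c['intrinsics'];X=np.array(c['tool_from_camera'])
# where is bar? pixel predictions
for v in([.662,-.205,1.285],):
  P=place(v,np.array([[-10,65,100],[-10,0,100],[-10,-65,100],[-16,65,112.7],[-16,-65,112.7],[-75,65,40],[-75,-65,40]])/1e3)
  q=(r.inv().apply(P-p)-X[:3,3])@X[:3,:3]; u=q@np.array(K).T; u=u[:,:2]/u[:,2:]; print(u.round(0))
im=c['color'][:,:,::-1].copy()
for k in u: cv2.circle(im,(int(k[0]),int(k[1])),3,(0,0,255),1)
cv2.imwrite('pics/w2.png',im)
E
```

```text
t: 13.92
tool_pos: [0.6311, -0.3033, 0.2609]
orientation: [0.45, 2.923, 0.806]
t 13.92 tcp [ 0.6311 -0.3033  0.2609] lean 30.8 fing az 73.0 xaxis [-0.9541  0.2996  0.0047] 
tip [ 0.6436 -0.2622  0.1887] grasp [ 0.6408 -0.2715  0.2051] q [-0.7199  0.5484  1.129   0.489   1.6888 -1.9822] F [ 0.5028 -0.2941  0.6621] open 0.05585158315973088 0.0
[[277. 127.]
 [279. 216.]
 [280. 294.]
 [278. 128.]
 [282. 303.]
 [162. 128.]
 [178. 285.]]
```

View pics/w2.png

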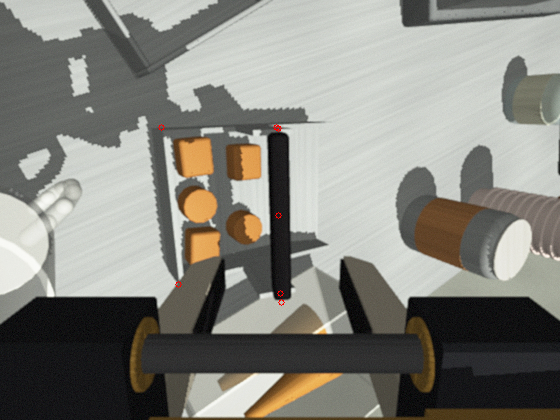

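The projected points (red) sit right on the bar (278,130)-(281,295) and the tray corners, so the grasp is aligned. I'll advance and grip.

```bash
python3 -m jog '0.6 0 0 0.04 0; 0.6 0 0 0.04 0; 0.6 0 0 0.03 0; 0.6 0 0 0.011 0; 0.6 0 0 0 0' | head -4
python3 -m jog '0 0 0 0 0; 0 0 0 0 0; 0 0 0 0 0; 0 0 0 0 0; 0 0 0 0 0; 0 0 0 0 0; 0 0 0 0 0; 0 0 0 0 0' 45
python3 -c "
from h import *
p,r=info(); print(r.inv().apply([0,0,.1]))"
```

```text
t: 14.38
tool_pos: [0.6471, -0.2412, 0.1533]
orientation: [0.452, 2.928, 0.813]
force: [-0.1, 0.1, -0.6]
t: 15.05
tool_pos: [0.6481, -0.2447, 0.156]
orientation: [0.453, 2.925, 0.806]
force: [-1.9, -3.2, 3.3]
opening: 0.0152
gripper_force: 45.0
t 15.05 tcp [ 0.6481 -0.2447  0.156 ] lean 30.8 fing az 73.2 xaxis [-0.9537  0.3008  0.007 ] 
tip [ 0.6605 -0.2035  0.0838] grasp [ 0.6577 -0.2128  0.1001] q [-0.6422  0.5862  1.275   0.5032  1.4919 -2.0004] F [-1.8692 -3.1584  3.2688] open 0.015193899725292141 44.96764451265335
[ 0.0007  0.0511 -0.0859]
```

```bash
python3 -m jog '0 0 0.01 -0.017 0; 0 0 0.015 -0.026 0; 0 0 0.015 -0.026 0; 0 0 0.015 -0.026 0; 0 0 0.015 -0.026 0; 0 0 0 0 0' | sed -n '1,4p;6p'
cat > pour.py <<'E'
from h import *
MV=np.array([.4867,.1537,-.1325])
TR=np.array([[0,1,0],[.905,0,.426],[.426,0,-.905]]) # tray vec -> tool vec
tool=lambda P:(np.atleast_2d(P)-[-10,0,100])@TR.T/1e3+[0,0,.065]
lip=tool([85,0,16])[0]
g=np.linspace
box=tool([[x,y,z] for x in g(-75,85,9) for y in(-65,-30,0,30,65) for z in(0,40)]+[[-10,y,z] for y in(-65,65) for z in(60,110)])
body=np.array([[x,y,z] for x in(-.0375,.0375) for y in(-.094,0,.094) for z in(0,-.08,-.15)])
def mill(P): return R.from_euler('z',-MV[2]).apply(P-[MV[0],MV[1],0])
def report(r0,lipm,angs):
  out=[]
  for a,lm in zip(angs,lipm):
    r=r0*R.from_euler('z',a,degrees=True); lw=place(MV,np.array([lm]))[0]; p=lw-r.apply(lip)
    B=mill(r.apply(box)+p); G=mill(r.apply(body)+p)
    ins=(abs(B[:,0])<.095)&(abs(B[:,1])<.09)&~((abs(B[:,0])<.075)&(abs(B[:,1])<.075))
    oth=(~ins)&~((abs(B[:,0])<.075)&(abs(B[:,1])<.075))
    lid=lambda Q:Q[(abs(Q[:,1])<.1)&(Q[:,2]<.34)][:,0].max(initial=-9)
    tz=r.apply(TR.T@np.eye(3)); m=r.as_matrix()@TR # tray axes in world
    print(a,'tcp',p,'rimz %.3f othz %.3f xmaxlid %.3f %.3f'%(B[ins,2].min(initial=9),B[oth,2].min(initial=9),lid(B),lid(G)),'pitch %.0f roll %.0f'%(np.degrees(np.arcsin(-m[2,0])),np.degrees(np.arcsin(m[2,1]))))
E
python3 - <<'E'
from pour import *
p,r=info(); print('lip tool',lip, 'lip now',r.apply(lip)+p)
A=np.arange(0,176,25.)
report(r,[(-.02,.02,.20)]*8,A)
report(r,[(-.02,.02,.16)]*8,A)
report(r,[(-.02,.02,.135)]*8,A)
E
```

```text
t: 15.55
tool_pos: [0.6501, -0.2468, 0.3022]
orientation: [0.448, 2.919, 0.802]
force: [1.6, -0.7, -2.6]
gripper_force: 45.0
t 15.55 tcp [ 0.6501 -0.2468  0.3022] lean 30.7 fing az 72.5 xaxis [-0.9539  0.3002 -0.0007] 
tip [ 0.663  -0.2059  0.23  ] grasp [ 0.6601 -0.2151  0.2463] q [-0.6434  0.4743  1.1517  0.507   1.6925 -1.8922] F [ 1.5968 -0.6671 -2.6195] open 0.013870382335880501 44.99661326408386
lip tool [0.     0.0502 0.1815] lip now [ 0.6909 -0.1172  0.1718]
0.0 tcp [0.4287 0.0466 0.3304] rimz 0.174 othz 0.169 xmaxlid 0.044 -9.000 pitch -6 roll -0
25.0 tcp [0.4096 0.0568 0.3328] rimz 0.166 othz 0.162 xmaxlid 0.038 -9.000 pitch -3 roll 12
50.0 tcp [0.3966 0.0729 0.3395] rimz 0.167 othz 0.168 xmaxlid 0.021 -9.000 pitch 4 roll 23
75.0 tcp [0.392  0.0917 0.3494] rimz 0.174 othz 0.179 xmaxlid -0.004 -9.000 pitch 14 roll 30
100.0 tcp [0.3967 0.1098 0.3605] rimz 0.173 othz 0.182 xmaxlid 0.008 -9.000 pitch 26 roll 30
125.0 tcp [0.4098 0.1237 0.3707] rimz 0.175 othz 0.188 xmaxlid 0.030 -9.000 pitch 39 roll 25
150.0 tcp [0.4289 0.131  0.3782] rimz 0.174 othz 0.205 xmaxlid 0.042 -9.000 
[... 870 characters left out ...]
] rimz 0.109 othz 0.104 xmaxlid 0.044 0.007 pitch -6 roll -0
25.0 tcp [0.4096 0.0568 0.2678] rimz 0.101 othz 0.097 xmaxlid 0.038 0.019 pitch -3 roll 12
50.0 tcp [0.3966 0.0729 0.2745] rimz 0.102 othz 0.103 xmaxlid 0.021 0.021 pitch 4 roll 23
75.0 tcp [0.392  0.0917 0.2844] rimz 0.109 othz 0.114 xmaxlid -0.004 0.003 pitch 14 roll 30
100.0 tcp [0.3967 0.1098 0.2955] rimz 0.108 othz 0.117 xmaxlid 0.008 0.017 pitch 26 roll 30
125.0 tcp [0.4098 0.1237 0.3057] rimz 0.110 othz 0.123 xmaxlid 0.030 0.021 pitch 39 roll 25
150.0 tcp [0.4289 0.131  0.3132] rimz 0.109 othz 0.140 xmaxlid 0.042 0.015 pitch 50 roll 15
175.0 tcp [0.4503 0.1301 0.3166] rimz 0.123 othz 0.206 xmaxlid 0.048 0.004 pitch 56 roll 3
```

Run:
```python
from pour import *
p,r=cur()[:2]
lw=place(MV,np.array([(-.02,.03,.18)]))[0]; q=lw-r.apply(lip)
legs([(.45,-.13,.345),(q[0],q[1],.345),tuple(q)],step=.03)
```

```text
(0.45, -0.13, 0.345) tool d [ 0.2259  0.0661 -0.0107] rows 8 per row [ 0.0282  0.0083 -0.0013]
(np.float64(0.4299783185315489), np.float64(0.05652570034004503), 0.345) tool d [0.0751 0.1478 0.0878] rows 7 per row [0.0107 0.0211 0.0125]
(np.float64(0.4299783185315489), np.float64(0.05652570034004503), np.float64(0.31039959117685534)) tool d [ 0.     -0.0177  0.0297] rows 2 per row [ 0.     -0.0088  0.0149]
```

```bash
python3 -m jog '0 0.014 0.004 -0.001 0; 0 0.028 0.008 -0.0015 0; 0 0.028 0.008 -0.0015 0; 0 0.028 0.008 -0.0015 0; 0 0.028 0.008 -0.0015 0; 0 0.028 0.008 -0.0015 0; 0 0.028 0.008 -0.0015 0; 0 0.028 0.008 -0.0015 0; 0 0.016 0.006 0 0; 0 0.005 0.01 0.006 0' | head -3
python3 -m jog '0 0.01 0.02 0.012 0; 0 0.0105 0.021 0.0125 0; 0 0.0105 0.021 0.0125 0; 0 0.0105 0.021 0.0125 0; 0 0.0105 0.021 0.0125 0; 0 0.0105 0.021 0.0125 0; 0 0.01 0.02 0.011 0; 0 0.004 0 0 0; 0 0 0 0 0' | sed -n '1,3p;6p'
python3 - <<'E'
from pour import *
import cv2
from plant import robot
p,r=info()
lw=place(MV,np.array([(-.02,.03,.18)]))[0]; q=lw-r.apply(lip)
legs([tuple(q)],step=.03)
a=robot.read_camera('scene')['color'][:,:,::-1];b=robot.read_camera('top')['color'][:,:,::-1]
cv2.imwrite('pics/m3.png',np.hstack([cv2.resize(a[30:330,120:440],(427,400)),cv2.resize(b[120:380,50:300],(373,400))]))
E
```

```text
t: 16.38
tool_pos: [0.4452, -0.1166, 0.3392]
orientation: [0.456, 2.927, 0.809]
t: 17.13
tool_pos: [0.424, 0.0679, 0.3406]
orientation: [0.45, 2.929, 0.81]
gripper_force: 45.0
t 17.13 tcp [0.424  0.0679 0.3406] lean 30.8 fing az 73.7 xaxis [-0.9547  0.2974  0.0103] 
tip [0.4361 0.1092 0.2685] grasp [0.4333 0.0999 0.2848] q [-0.3293 -0.4733  2.0305  0.5377  1.6054 -1.582 ] F [-0.7226 -0.3653 -5.7635] open 0.013671954889052049 44.99686539173126
(np.float64(0.431644267734095), np.float64(0.055753996925158145), np.float64(0.3101417348685318)) tool d [-0.0113 -0.0236  0.0213] rows 2 per row [-0.0056 -0.0118  0.0107]
```

View pics/m3.png

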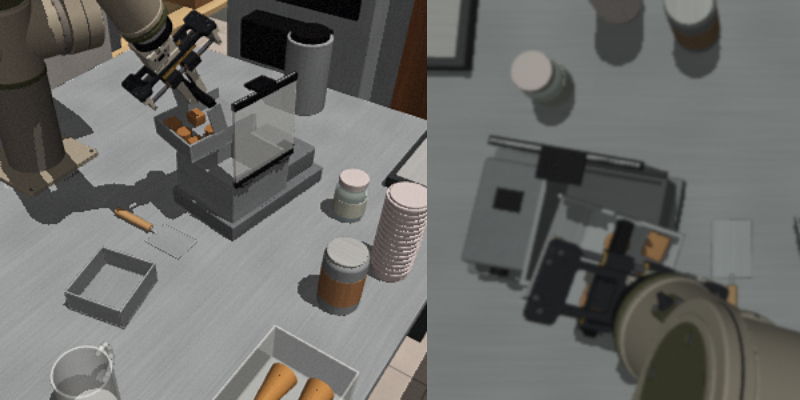

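The tray, still holding its chunks, has its lip over the mouth in both views and is clear of the lid. I'll settle it and start turning about the lip.

```bash
python3 -m jog '0 -0.0055 -0.012 0.0105 0; 0 -0.0055 -0.012 0.0105 0; 0 0.006 0.0005 0 7; 0 0.006 0.0005 0 7; 0 0.006 0.0005 0 7; 0 0.006 0.0005 0 7; 0 0.006 0.0005 0 7; 0 0.006 0.0005 0 7; 0 0.006 0.0005 0 7' | sed -n '1,4p;6p'
python3 - <<'E'
from pour import *
p,r=info(); print('lip mill',mill(r.apply(lip)+p), 'tray axes',r.as_matrix()@TR)
E
```

```text
t: 17.98
tool_pos: [0.4019, 0.0784, 0.3206]
orientation: [-1.596, -2.408, -0.762]
force: [-0.1, -0.6, -5.5]
gripper_force: 45.0
t 17.98 tcp [0.4019 0.0784 0.3206] lean 30.8 fing az 73.3 xaxis [-0.4204  0.817   0.3946] 
tip [0.4143 0.1196 0.2484] grasp [0.4115 0.1103 0.2648] q [-0.3215 -0.5489  2.1176  0.5376  1.5878 -0.716 ] F [-0.0573 -0.647  -5.4615] open 0.013656688230976512 44.991357922554016
lip mill [-0.0169  0.027   0.1811] tray axes [[ 0.873  -0.4204  0.248 ]
 [ 0.4832  0.817  -0.315 ]
 [-0.0702  0.3946  0.9164]]
```

```bash
python3 -m jog '0 0.006 0.0005 0 7; 0 0.006 0.0005 0 7; 0 0.006 0.0005 0 7; 0 0.006 0.0005 0 7; 0 0.006 0.0005 0 7; 0 0.006 0.0005 0 7; 0 0.006 0.0005 0 7; 0 0.006 0.0005 0 7; 0 0.006 0.0005 0 7; 0 0.006 0.0005 0 7' | sed -n '1,4p;6p'
python3 -m jog '0 0.006 0.0005 0 7; 0 0.006 0.0005 0 7; 0 0.006 0.0005 0 7; 0 0.006 0.0005 0 7; 0 0.006 0.0005 0 7; 0 0.006 0.0005 0 7; 0 0.006 0.0005 0 7; 0 0.006 0.0005 0 7; 0 0 0 0 0; 0 0 0 0 0' | sed -n '1,4p;6p'
python3 - <<'E'
from pour import *
import cv2
from plant import robot
p,r=info(); print('lip mill',mill(r.apply(lip)+p), 'tray axes',r.as_matrix()@TR)
a=robot.read_camera('scene')['color'][:,:,::-1];b=robot.read_camera('top')['color'][:,:,::-1]
cv2.imwrite('pics/m4.png',np.hstack([cv2.resize(a[30:230,180:400],(440,400)),cv2.resize(b[170:370,50:230],(360,400))]))
E
```

```text
t: 18.82
tool_pos: [0.4126, 0.126, 0.3496]
orientation: [-2.496, -0.981, -0.457]
force: [-0.2, -0.5, -6.1]
gripper_force: 45.0
t: 19.65
tool_pos: [0.4564, 0.1341, 0.3618]
orientation: [-2.594, 0.284, -0.13]
force: [0.5, -0.1, -3.8]
gripper_force: 45.0
t 19.65 tcp [0.4564 0.1341 0.3618] lean 30.8 fing az 73.3 xaxis [ 0.9734 -0.2261  0.0373] 
tip [0.4688 0.1754 0.2896] grasp [0.466 0.166 0.306] q [-0.148  -0.4032  1.9421  0.5325  1.5253  1.6371] F [ 0.4872 -0.0717 -3.7685] open 0.013729102304866186 44.99671518802643
lip mill [-0.016   0.0254  0.1803] tray axes [[-0.0966  0.9734 -0.2079]
 [-0.5524 -0.2261 -0.8027]
 [-0.8283  0.0373  0.5595]]
```

View pics/m4.png

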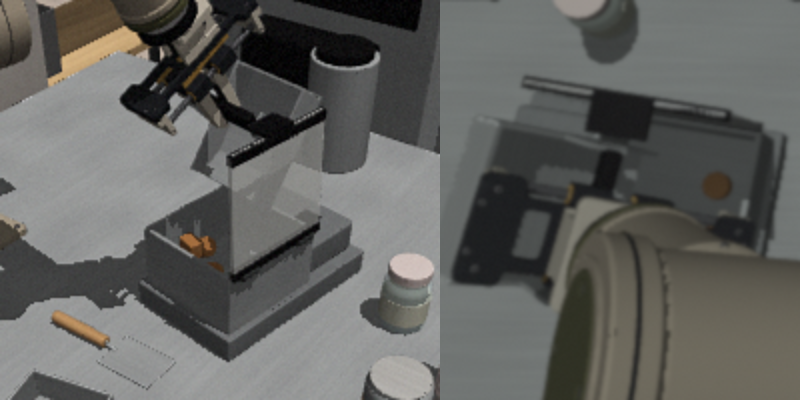

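The chunks have slid out: four show in the hopper, at scene panel (190,243), (208,245), (215,266) and top panel (717,185). The load dropped by about 2 N. I'll shake to free any straggler, then compare the force and look with the top camera.

```bash
python3 -m jog '0 0 -0.027 -0.0125 0; 0 0 0.027 0.0125 0; 0 0 -0.027 -0.0125 0; 0 0 0.027 0.0125 0; 0 0 -0.027 -0.0125 0; 0 0 0.027 0.0125 0; 0 0 0 0 0; 0 0 0 0 0; 0 0 0 0 0' | sed -n '1,4p;6p'
python3 -m jog '0 0 0 -0.03 0; 0 0 0 -0.04 0; 0 0 0 -0.03 0; 0 0 0 0 0; 0 0 0 0 0; 0 0 0 0 0; 0 0 0 0 0' | sed -n '1,4p;6p'
python3 - <<'E'
from pour import *
import cv2
from plant import robot
p,r=info(); print('lip mill',mill(r.apply(lip)+p))
a=robot.read_camera('scene')['color'][:,:,::-1];b=robot.read_camera('wrist')['color'][:,:,::-1]
cv2.imwrite('pics/m5.png',np.hstack([cv2.resize(a[10:230,180:400],(400,400)),cv2.resize(b,(400,300)).repeat(1,0) if 0 else cv2.copyMakeBorder(cv2.resize(b,(400,300)),0,100,0,0,cv2.BORDER_CONSTANT)]))
E
```

```text
t: 20.5
tool_pos: [0.4561, 0.135, 0.3628]
orientation: [-2.593, 0.286, -0.131]
force: [-0.0, 0.2, -3.7]
gripper_force: 45.0
t: 21.08
tool_pos: [0.441, 0.0864, 0.4466]
orientation: [-2.593, 0.287, -0.127]
force: [0.5, 0.6, -3.2]
gripper_force: 45.0
t 21.08 tcp [0.441  0.0864 0.4466] lean 30.8 fing az 73.6 xaxis [ 0.9732 -0.2274  0.0342] 
tip [0.4532 0.1277 0.3745] grasp [0.4505 0.1184 0.3908] q [-0.2715 -0.435   1.8128  0.5456  1.7284  1.6169] F [ 0.5103  0.6354 -3.2369] open 0.013559215675397054 44.9960732460022
lip mill [-0.0254 -0.0238  0.2651]
```

View pics/m5.png

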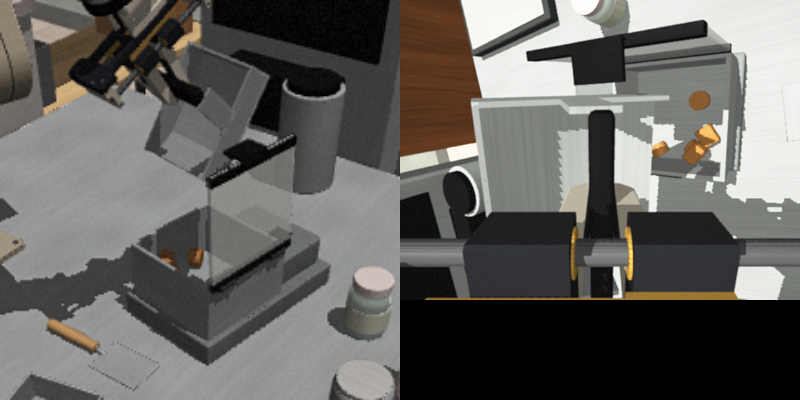

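The tray's inside now reads empty in the scene view at (205,110). The wrist view shows chunks in the hopper at about (700,100), (710,135), (695,152) and (660,150). I'll turn back about the lip, then carry the tray to its old spot.

```bash
python3 -m jog '0 -0.006 0.0005 0 -7; 0 -0.006 0.0005 0 -7; 0 -0.006 0.0005 0 -7; 0 -0.006 0.0005 0 -7; 0 -0.006 0.0005 0 -7; 0 -0.006 0.0005 0 -7; 0 -0.006 0.0005 0 -7; 0 -0.006 0.0005 0 -7; 0 -0.006 0.0005 0 -7; 0 -0.006 0.0005 0 -7' | head -3
python3 -m jog '0 -0.006 0.0005 0 -7; 0 -0.006 0.0005 0 -7; 0 -0.006 0.0005 0 -7; 0 -0.006 0.0005 0 -7; 0 -0.006 0.0005 0 -7; 0 -0.006 0.0005 0 -7; 0 -0.006 0.0005 0 -7; 0 -0.006 0.0005 0 -7; 0 -0.006 0.0005 0 -7; 0 -0.006 0.0005 0 -7' | head -3
python3 -m jog '0 -0.006 0.0005 0 -7; 0 -0.006 0.0005 0 -7; 0 -0.006 0.0005 0 -7; 0 -0.006 0.0005 0 -7; 0 -0.006 0.0005 0 -7; 0 0 0 0 0' | sed -n '1,4p;6p'
python3 - <<'E'
from pour import *
p,r=info(); print('lip mill',mill(r.apply(lip)+p))
legs([(.55,-.15,.36),(.648,-.2447,.20)])
print(r.inv().apply([0,0,-.01]))
E
```

```text
t: 22.02
tool_pos: [0.3905, 0.0686, 0.4283]
orientation: [-2.376, -1.311, -0.533]
t: 22.85
tool_pos: [0.3966, 0.0192, 0.4011]
orientation: [-1.297, -2.645, -0.802]
t: 23.35
tool_pos: [0.4221, 0.0038, 0.3966]
orientation: [0.445, 2.926, 0.81]
force: [-0.8, 0.4, -3.5]
gripper_force: 45.0
t 23.35 tcp [0.4221 0.0038 0.3966] lean 30.9 fing az 73.5 xaxis [-0.9554  0.2952  0.0068] 
tip [0.4343 0.0451 0.3245] grasp [0.4316 0.0358 0.3408] q [-0.4817 -0.4351  1.9031  0.5381  1.7581 -1.6712] F [-0.8075  0.3823 -3.4796] open 0.013457324957053214 44.995052218437195
lip mill [-0.0225 -0.0226  0.2665]
(0.55, -0.15, 0.36) tool d [-0.1679 -0.1119 -0.0256] rows 6 per row [-0.028  -0.0187 -0.0043]
(0.648, -0.2447, 0.2) tool d [-0.1227 -0.1345  0.105 ] rows 6 per row [-0.0204 -0.0224  0.0175]
[-0.0001 -0.0051  0.0086]
```

```bash
python3 -m jog '0 -0.028 -0.0185 -0.0045 0; 0 -0.028 -0.0185 -0.0045 0; 0 -0.028 -0.0185 -0.0045 0; 0 -0.028 -0.0185 -0.0045 0; 0 -0.028 -0.0185 -0.0045 0; 0 -0.028 -0.0185 -0.0045 0; 0 -0.0205 -0.0225 0.0175 0; 0 -0.0205 -0.0225 0.0175 0; 0 -0.0205 -0.0225 0.0175 0; 0 -0.0205 -0.0225 0.0175 0' | head -3
python3 -m jog '0 -0.0205 -0.0225 0.0175 0; 0 -0.0205 -0.0225 0.0175 0; 0 0 0 0 0; 0 0 -0.005 0.0086 0; 0 0 -0.005 0.0086 0; 0 0 0 0 0' | sed -n '1,4p;6p'
python3 - <<'E'
from pour import *
p,r=info(); B=r.apply(box)+p; print('tray min z',B[:,2].min(), 'origin',r.apply(tool([0,0,0])[0])+p)
E
```

```text
t: 24.18
tool_pos: [0.6143, -0.2149, 0.2534]
orientation: [0.461, 2.926, 0.811]
t: 24.68
tool_pos: [0.6455, -0.2454, 0.1813]
orientation: [0.455, 2.926, 0.81]
force: [-1.0, 0.7, -4.4]
gripper_force: 45.0
t 24.68 tcp [ 0.6455 -0.2454  0.1813] lean 30.9 fing az 73.5 xaxis [-0.9536  0.301   0.0101] 
tip [ 0.6578 -0.2041  0.1092] grasp [ 0.655  -0.2135  0.1255] q [-0.6454  0.558   1.2656  0.5019  1.5294 -1.9831] F [-0.9592  0.6683 -4.3732] open 0.013841548429053779 44.96751308441162
tray min z 0.01891557292990942 origin [ 0.66   -0.1943  0.027 ]
```

```bash
python3 -m jog '0 0 -0.005 0.0086 0; 0 0 -0.0025 0.0043 0; 0 0 -0.001 0.0017 0; 0 0 0 0 0; 0 0 0 0 0' | sed -n '2p;4p'
python3 -m jog '0 0 -0.0005 0.0009 0; 0 0 -0.0005 0.0009 0; 0 0 -0.0005 0.0009 0; 0 0 0 0 0' | sed -n '2p;4p'
python3 -m jog '0 0 -0.0005 0.0009 0; 0 0 -0.0005 0.0009 0; 0 0 0 0 0' 10| sed -n '2p;4p'
python3 -m jog '0 0 -0.0005 0.0009 0; 0 0 -0.0005 0.0009 0; 0 0 -0.0005 0.0009 0; 0 0 -0.0005 0.0009 0; 0 0 0 0 0' 5
```

```text
tool_pos: [0.6466, -0.246, 0.1681]
force: [-2.7, 2.9, 5.6]
tool_pos: [0.6471, -0.2453, 0.1673]
force: [-8.2, 6.7, 20.5]
tool_pos: [0.6473, -0.2434, 0.1655]
force: [-7.3, 13.5, 21.1]
t: 26.1
tool_pos: [0.6467, -0.2443, 0.1589]
orientation: [0.449, 2.923, 0.812]
force: [-4.1, 8.0, 9.9]
opening: 0.0232
gripper_force: 5.0
```

```bash
python3 -m jog '0.6 0 0 0 0; 0.6 0 0 0 0; 0.6 0 0 0 0; 0.6 0 0 0 0; 0.6 0 0 0 0; 0.6 0 0 -0.02 0; 0.6 0 0 -0.04 0; 0.6 0 0 -0.04 0; 0.6 0 0 -0.02 0; 0.6 0 0 0 0' | sed -n '1,5p'
python3 - <<'E'
from pour import *
import cv2
from plant import robot
p,r=info()
a=robot.read_camera('scene')['color'][:,:,::-1];b=robot.read_camera('wrist')['color'][:,:,::-1];c=robot.read_camera('top')['color'][:,:,::-1]
M=np.zeros((600,800,3),np.uint8)
M[:300,:400]=cv2.resize(b,(400,300)); M[:300,400:]=cv2.resize(a[60:330,150:510],(400,300)); 
M[300:,:400]=cv2.resize(c[140:350,60:340],(400,300)); M[300:,400:]=cv2.resize(a[90:210,240:370],(400,300))
cv2.imwrite('pics/m6.png',M)
E
```

```text
t: 26.93
tool_pos: [0.6292, -0.3087, 0.2657]
orientation: [0.453, 2.919, 0.799]
force: [1.2, -0.8, 1.0]
opening: 0.0556
t 26.93 tcp [ 0.6292 -0.3087  0.2657] lean 30.6 fing az 72.3 xaxis [-0.953   0.303  -0.0006] 
tip [ 0.6422 -0.268   0.1934] grasp [ 0.6393 -0.2772  0.2098] q [-0.7273  0.5447  1.1244  0.4879  1.6925 -1.9845] F [ 1.1573 -0.7689  0.9816] open 0.05557096852560149 0.0
```

View pics/m6.png

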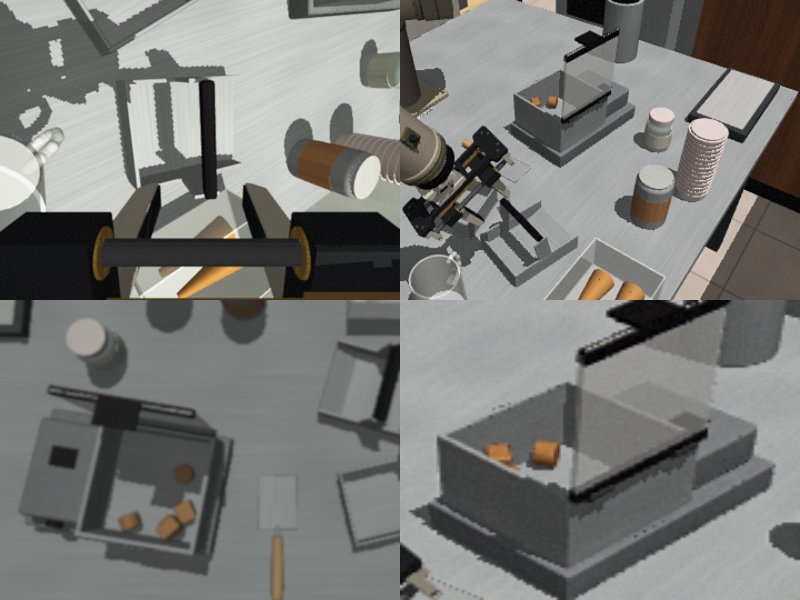

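The tray stands upright and empty at the wrist panel's (180,130). The top panel shows four chunks in the hopper, at (183,473), (130,521), (168,526) and (184,512). I still have to find the fifth, so I'll look for orange blobs in the full images.

Run:
```python
from pour import *
import cv2
from plant import robot
for n,C in(('top',T),('scene',S)):
  im=robot.read_camera(n)['color'][:,:,::-1]; h=cv2.cvtColor(im,cv2.COLOR_BGR2HSV)
  m=cv2.inRange(h,(5,110,50),(18,255,255))
  k,_,st,ce=cv2.connectedComponentsWithStats(m)
  print(n)
  for i in range(1,k):
    if st[i,4]>4:
      d=C[1][:,:3]@np.linalg.inv(C[0])@[*ce[i],1]; c=C[1][:,3]; P=[c+d*(z-c[2])/d[2] for z in(.06,.01)]
      print(st[i],ce[i].round(0),'floor mill',mill(P[0]).round(3),'counter',P[1].round(3))
  if n=='top': cv2.imwrite('pics/hop.png',cv2.resize(im[205:325,100:220],(600,600),interpolation=cv2.INTER_CUBIC))
```

```text
top
[553  73   4   4   6] [554.  74.] floor mill [ 0.615 -0.866  0.06 ] counter [ 1.01  -0.827  0.01 ]
[550  76   2   4   5] [550.  77.] floor mill [ 0.606 -0.856  0.06 ] counter [ 1.002 -0.815  0.01 ]
[314 101  46  16 441] [331. 109.] floor mill [ 0.436 -0.312  0.06 ] counter [ 0.901 -0.222  0.01 ]
[549 117   4   3   5] [551. 118.] floor mill [ 0.496 -0.859  0.06 ] counter [ 0.887 -0.803  0.01 ]
[318 123  47  16 448] [335. 131.] floor mill [ 0.38 -0.33  0.06] counter [ 0.839 -0.232  0.01 ]
[183 256  12  12 108] [188. 261.] floor mill [ 0.022 -0.035  0.06 ] counter [0.506 0.127 0.01 ]
[170 281  26  26 333] [183. 294.] floor mill [-0.05  -0.036  0.06 ] counter [0.43  0.135 0.01 ]
[144 290  14  11 106] [151. 295.] floor mill [-0.062  0.035  0.06 ] counter [0.427 0.212 0.01 ]
scene
[  0   0  26  19 368] [10.  8.] floor mill [-2.082 -0.04   0.06 ] counter [-1.757  0.458  0.01 ]
[194   0  10   5  15] [199.   2.] floor mill [-1.39   0.722  0.06 ] counter [-0.917  1.165  0.01 ]
[ 231    0   55   39 1732] [259.  16.] floor mill [-0.98   0.786  0.06 ] counter [-0.475  1.176  0.01 ]
[  412    
[... 2254 characters left out ...]
63  0.01 ]
[210 223  10  10  20] [215. 227.] floor mill [ 0.029 -0.319  0.06 ] counter [ 0.435 -0.135  0.01 ]
[358 231  36  30 593] [374. 248.] floor mill [ 0.356 -0.101  0.06 ] counter [0.812 0.05  0.01 ]
[201 235   7   7  14] [204. 239.] floor mill [ 0.04  -0.363  0.06 ] counter [ 0.441 -0.183  0.01 ]
[186 242  14  15  46] [193. 250.] floor mill [ 0.051 -0.402  0.06 ] counter [ 0.446 -0.225  0.01 ]
[202 248   5   4   6] [204. 250.] floor mill [ 0.069 -0.386  0.06 ] counter [ 0.468 -0.21   0.01 ]
[299 302  44  52 836] [322. 325.] floor mill [ 0.399 -0.343  0.06 ] counter [ 0.823 -0.212  0.01 ]
[328 313  42  55 881] [349. 337.] floor mill [ 0.455 -0.325  0.06 ] counter [ 0.885 -0.201  0.01 ]
```

View pics/hop.png

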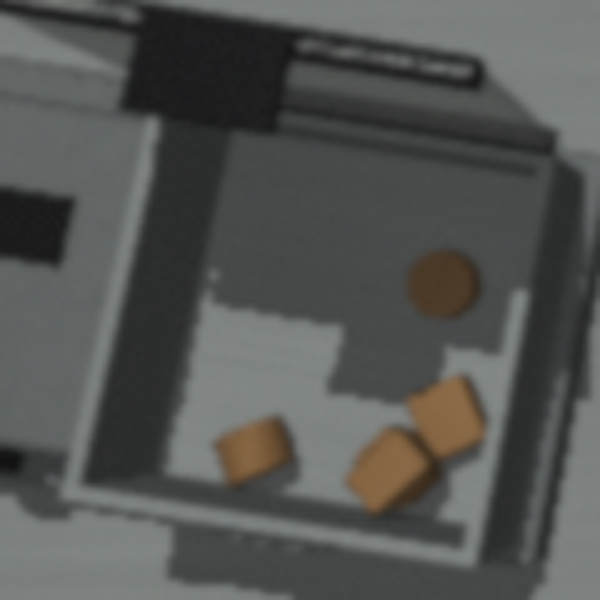

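No orange shows on the counter or in the tray. The cluster at (395,465)-(450,415) has a dark third piece underneath, and its area of 333 px is about 3 × 108 px, so all five chunks are in the hopper.

Next is the lid. I'll check its edge against the earlier pixels and work out the pushing arc.

```bash
cat > lid.py <<'E'
from pour import *
H=np.array([.09,.139]); TIP=np.array([0,0,.084])
def tcp(r,th,rad=.165,y=0.,gap=0.,dz=0.):
    c=H+rad*np.array([-np.cos(th),np.sin(th)])+(.008+gap)*np.array([np.sin(th),np.cos(th)])
    return place(MV,np.array([[c[0]+.0075,y,c[1]+dz]]))[0]-r.apply(TIP)
E
python3 - <<'E'
from lid import *
m=lambda x,y:(70+(x-400)/2.5,190+y/2.5)
d=lambda x,y:(245+(x-400)/2.5,80+(y-350)/2.5)
print('obs T',m(455,50),m(712,95),'S',d(524,427),d(643,367))
for hx in(.085,.09,.095):
  for z in (.135,.139):
    P=place(MV,np.array([[hx+.18*.03+.004,.085,z+.18],[hx+.18*.03+.004,-.085,z+.18]]))
    print(hx,z,proj(T,P).round(1).tolist(),proj(S,P).round(1).tolist())
p,r=info()
a=tcp(r,1.6,gap=.04); 
legs([(.66,-.2,.42),(a[0],a[1],.42),tuple(a)])
E
```

```text
obs T (92.0, 210.0) (194.8, 228.0) S (294.6, 110.8) (342.2, 86.8)
0.085 0.135 [[91.7, 202.4], [194.4, 217.1]] [[345.3, 85.7], [299.5, 111.3]]
0.085 0.139 [[90.6, 201.9], [193.9, 216.7]] [[345.5, 84.2], [299.5, 109.7]]
0.09 0.135 [[92.4, 199.4], [194.9, 214.1]] [[346.9, 86.3], [301.1, 112.0]]
0.09 0.139 [[91.3, 199.0], [194.5, 213.7]] [[347.1, 84.9], [301.1, 110.5]]
0.095 0.135 [[93.1, 196.5], [195.5, 211.1]] [[348.5, 87.0], [302.7, 112.8]]
0.095 0.139 [[92.0, 196.0], [195.0, 210.7]] [[348.7, 85.5], [302.7, 111.3]]
t 27.18 tcp [ 0.628  -0.3038  0.2569] lean 30.9 fing az 73.7 xaxis [-0.9539  0.2999  0.0115] 
tip [ 0.6401 -0.2623  0.1849] grasp [ 0.6374 -0.2717  0.2012] q [-0.723   0.55    1.1348  0.4879  1.6899 -1.9848] F [-0.0522 -0.8721  0.7353] open 0.055785866690798734 0.0
(0.66, -0.2, 0.42) tool d [ 0.0024  0.1769 -0.0841] rows 5 per row [ 0.0005  0.0354 -0.0168]
(np.float64(0.623530270548386), np.float64(0.09242387748102496), 0.42) tool d [0.1225 0.2292 0.1389] rows 8 per row [0.0153 0.0287 0.0174]
(np.float64(0.623530270548386), np.float64(0.09242387748102496), np.float64(0.3745889600797028)) tool d [-0.0005 -0.0233  0.039 ] rows 2 per row [-0.0003 -0.0117  0.0195]
```

```bash
python3 -m jog '0 0 0.0355 -0.017 0; 0 0 0.0355 -0.017 0; 0 0 0.0355 -0.017 0; 0 0 0.0355 -0.017 0; 0 0 0.0355 -0.017 0; 0 0.0155 0.0285 0.0175 0; 0 0.0155 0.0285 0.0175 0; 0 0.0155 0.0285 0.0175 0; 0 0.0155 0.0285 0.0175 0; 0 0.0155 0.0285 0.0175 0' 20 | head -3
python3 - <<'E'
from lid import *
for hx in(.065,.075,.085):
    P=place(MV,np.array([[hx,.085,.139],[hx,-.085,.139],[hx,.085,.319],[hx,-.085,.319]]))
    print(hx,'S bottom obs (297,169),(339,142)',proj(S,P).round(1).tolist())
p,r=info()
H[0]=.075
a=tcp(r,1.6,gap=.04); 
legs([(a[0],a[1],.42),tuple(a)])
E
```

```text
t: 28.02
tool_pos: [0.6379, -0.0162, 0.4197]
orientation: [0.454, 2.928, 0.811]
0.065 S bottom obs (297,169),(339,142) [[331.0, 139.9], [289.7, 166.6], [336.3, 80.5], [290.2, 105.2]]
0.075 S bottom obs (297,169),(339,142) [[333.8, 141.3], [292.5, 168.2], [339.4, 81.7], [293.3, 106.7]]
0.085 S bottom obs (297,169),(339,142) [[336.6, 142.7], [295.3, 169.9], [342.5, 83.0], [296.5, 108.3]]
t 28.02 tcp [ 0.6379 -0.0162  0.4197] lean 30.9 fing az 73.6 xaxis [-0.954   0.2997  0.0113] 
tip [0.65   0.0252 0.3476] grasp [0.6473 0.0158 0.3639] q [-0.3464  0.1577  1.3222  0.5411  1.6801 -1.5543] F [ 0.1299  1.1848 -0.2207] open 0.0006495936985051396 0.0
(np.float64(0.6086809749284), np.float64(0.09448061351458353), 0.42) tool d [0.061  0.0829 0.05  ] rows 3 per row [0.0203 0.0276 0.0167]
(np.float64(0.6086809749284), np.float64(0.09448061351458353), np.float64(0.3746352809674709)) tool d [-0.0005 -0.0233  0.0389] rows 2 per row [-0.0003 -0.0116  0.0195]
```

```bash
sed -i 's/H=np.array(\[.09,.139\])/H=np.array([.085,.137])/' lid.py
python3 -m jog '0 0.017 0.029 0.0175 0; 0 0.017 0.029 0.0175 0; 0 0.016 0.028 0.0175 0; 0 0 -0.0115 0.0195 0; 0 0 -0.0115 0.0195 0; 0 0 0 0 0' | head -4
python3 - <<'E'
from lid import *
p,r=info(); print('tip mill',mill(r.apply(TIP)+p))
q=p
for th in(1.6,1.45,1.3,1.1,.9,.7,.5,.3,.15,.08):
    a=tcp(r,th); print(th,'tool d mm',(r.inv().apply(a-q)*1e3).round(1),'tcp',a); q=a
E
```

```text
t: 28.52
tool_pos: [0.6186, 0.0946, 0.3688]
orientation: [0.455, 2.935, 0.81]
force: [-0.8, -0.5, -0.6]
t 28.52 tcp [0.6186 0.0946 0.3688] lean 30.7 fing az 74.4 xaxis [-0.9544  0.2978  0.0179] 
tip [0.6302 0.1359 0.2966] grasp [0.6275 0.1266 0.3129] q [-0.1741  0.0683  1.5092  0.5342  1.5149 -1.4546] F [-0.8465 -0.5048 -0.6115] open 0.0005004292728372699 0.0
tip mill [0.1445 0.0013 0.2966]
1.6 tool d mm [38.5 -4.6 -7.8] tcp [0.5796 0.0985 0.3739]
1.45 tool d mm [24.4 -3.8 -1.8] tcp [0.555  0.1017 0.374 ]
1.3 tool d mm [24.1 -5.6  1.4] tcp [0.5307 0.105  0.3703]
1.1 tool d mm [ 30.6 -10.2   6.8] tcp [0.4997 0.1091 0.3599]
0.9 tool d mm [ 27.9 -12.8  12.1] tcp [0.4714 0.1129 0.3434]
0.7 tool d mm [ 24. -15.  17.] tcp [0.4469 0.1161 0.3216]
0.5 tool d mm [ 19.2 -16.5  21.2] tcp [0.4271 0.1188 0.2953]
0.3 tool d mm [ 13.6 -17.4  24.5] tcp [0.4129 0.1207 0.2656]
0.15 tool d mm [  6.2 -13.2  20. ] tcp [0.4063 0.1215 0.2418]
0.08 tool d mm [ 1.6 -6.1  9.7] tcp [0.4045 0.1218 0.2304]
```

```bash
python3 -m jog '0 0.019 -0.002 -0.004 0; 0 0.0195 -0.0025 -0.004 0; 0 0.0245 -0.004 -0.002 0' | sed -n '2p;4p'
python3 -m jog '0 0.024 -0.0055 0.0015 0; 0 0.0155 -0.005 0.0035 0; 0 0.0155 -0.005 0.0035 0' | sed -n '2p;4p'
python3 -m jog '0 0.014 -0.0065 0.006 0; 0 0.014 -0.0065 0.006 0; 0 0.012 -0.0075 0.0085 0; 0 0.012 -0.0075 0.0085 0' | sed -n '2p;4p'
python3 -c "
from lid import *
p,r=info(); print('tip mill',mill(r.apply(TIP)+p))"
```

```text
tool_pos: [0.5569, 0.0999, 0.3804]
force: [0.8, -1.4, -0.3]
tool_pos: [0.501, 0.108, 0.366]
force: [1.1, 0.6, -0.0]
tool_pos: [0.4487, 0.115, 0.327]
force: [0.5, -0.7, 0.6]
t 29.35 tcp [0.4487 0.115  0.327 ] lean 30.9 fing az 73.3 xaxis [-0.9537  0.3007  0.0085] 
tip [0.4611 0.1562 0.2549] grasp [0.4583 0.1469 0.2712] q [-0.1982 -0.4129  2.0122  0.5377  1.4987 -1.4889] F [ 0.5257 -0.6887  0.5856] open 0.0004206525441121903 0.29323530849069357
tip mill [-0.0257 -0.0009  0.2549]
```

```bash
cat > strip.py <<'E'
from lid import *
import cv2
from plant import robot
def angle():
  im=cv2.cvtColor(robot.read_camera('scene')['color'],cv2.COLOR_RGB2GRAY).astype(float)
  res=[]
  for th in np.arange(-.1,1.75,.05):
    u=np.array([-np.cos(th),np.sin(th)]);n=np.array([np.sin(th),np.cos(th)])
    v=[]
    for rad in(.174,.178,.182):
      c=H+rad*u+.004*n
      P=place(MV,np.array([[c[0],y,c[1]] for y in np.r_[np.linspace(-.08,-.045,15),np.linspace(.045,.08,15)]]))
      uv=proj(S,P); v.append(np.mean([im[int(round(b)),int(round(a))] for a,b in uv]))
    res.append((round(min(v)),round(th,2)))
  print(sorted(res)[:6])
E
python3 -c "
from strip import *
angle()
im=cv2.imread('pics/scene0.png',0);print(np.sort([im[int(111-24*t/48)][int(294+t)] for t in range(48)])[::6])
"
```

```text
[(9, np.float64(0.75)), (9, np.float64(0.8)), (10, np.float64(0.7)), (15, np.float64(0.65)), (23, np.float64(0.85)), (36, np.float64(0.9))]
[ 0  1  3  5  7  7 10 14]
```

The camera fit puts the lid at about 0.75 rad, following the finger. I'll continue the arc down.

```bash
python3 -m jog '0 0.01 -0.008 0.0105 0; 0 0.01 -0.008 0.0105 0; 0 0.007 -0.0085 0.012 0; 0 0.007 -0.0085 0.012 0; 0 0.0035 -0.0065 0.01 0' | sed -n '2p;4p'
python3 -m jog '0 0.003 -0.0065 0.01 0; 0 0 0 0 0' | sed -n '2p;4p'
python3 -c "
from strip import *
p,r=info(); print('tip mill',mill(r.apply(TIP)+p)); angle()"
```

```text
tool_pos: [0.4109, 0.1209, 0.2594]
force: [-0.8, -0.1, 1.3]
tool_pos: [0.4071, 0.1215, 0.2456]
force: [-0.7, -0.6, -0.2]
t 29.98 tcp [0.4071 0.1215 0.2456] lean 30.8 fing az 73.7 xaxis [-0.9537  0.3004  0.0119] 
tip [0.4192 0.1627 0.1735] grasp [0.4164 0.1534 0.1898] q [-0.2027 -0.496   2.2197  0.5447  1.3975 -1.5557] F [-0.7093 -0.595  -0.2244] open 0.00038212032698840544 0.13103241399221588
tip mill [-0.0681  0.      0.1735]
[(9, np.float64(0.15)), (12, np.float64(0.2)), (38, np.float64(0.1)), (85, np.float64(0.9)), (86, np.float64(0.7)), (86, np.float64(0.85))]
```

```bash
for i in 1; do python3 -m jog '0 0.0005 -0.004 0.007 0; 0 0.0005 -0.004 0.007 0; 0 0 0 0 0' | sed -n '2p;4p'
python3 -m jog '0 0 -0.002 0.0035 0; 0 0 -0.002 0.0035 0; 0 0 0 0 0' | sed -n '2p;4p'
python3 -m jog '0 0 -0.0015 0.0026 0; 0 0 -0.0015 0.0026 0; 0 0 0 0 0' | sed -n '2p;4p'; done
python3 -c "
from strip import *
p,r=info(); print('tip mill',mill(r.apply(TIP)+p)); angle()"
```

```text
tool_pos: [0.4068, 0.122, 0.2304]
force: [0.1, 0.3, -1.0]
tool_pos: [0.4074, 0.1222, 0.2241]
force: [-0.5, -0.1, 2.4]
tool_pos: [0.4073, 0.1223, 0.2175]
force: [-0.1, 1.1, 0.2]
t 30.78 tcp [0.4073 0.1223 0.2175] lean 30.8 fing az 73.3 xaxis [-0.9537  0.3006  0.0081] 
tip [0.4197 0.1635 0.1454] grasp [0.4169 0.1542 0.1617] q [-0.2008 -0.468   2.2536  0.5522  1.3402 -1.5889] F [-0.0901  1.0766  0.2397] open 0.0006425195053898057 0.6485182838514447
tip mill [-0.0678  0.0009  0.1454]
[(11, np.float64(0.0)), (47, np.float64(-0.05)), (79, np.float64(0.55)), (81, np.float64(0.05)), (82, np.float64(0.5)), (86, np.float64(0.6))]
```

```bash
python3 -m jog '0 0 -0.001 0.0017 0; 0 0 -0.001 0.0017 0; 0 0 0 0 0' | sed -n '2p;4p'
python3 -m jog '0 0 -0.001 0.0017 0; 0 0 -0.001 0.0017 0; 0 0 0 0 0' | sed -n '2p;4p'
```

```text
tool_pos: [0.4072, 0.1223, 0.2138]
force: [0.5, 0.3, 4.5]
tool_pos: [0.4072, 0.1223, 0.21]
force: [-1.3, -0.9, 5.4]
```

```bash
python3 -m jog '0 0 -0.001 0.0017 0; 0 0 -0.001 0.0017 0; 0 0 0 0 0' | sed -n '2p;4p'
python3 -m jog '0 0 -0.001 0.0017 0; 0 0 -0.001 0.0017 0; 0 0 0 0 0' | sed -n '2p;4p'
python3 -c "
from strip import *
angle()"
```

```text
tool_pos: [0.4073, 0.1224, 0.2064]
force: [-3.1, -0.6, 9.2]
tool_pos: [0.4075, 0.1224, 0.2028]
force: [-3.3, -1.2, 10.8]
[(70, np.float64(-0.1)), (76, np.float64(0.4)), (81, np.float64(0.35)), (81, np.float64(0.45)), (84, np.float64(0.5)), (85, np.float64(1.0))]
```

```bash
python3 -m jog '0 0 -0.001 0.0017 0; 0 0 -0.001 0.0017 0; 0 0 0 0 0' | sed -n '2p;4p'
python3 -m jog '0 0 -0.001 0.0017 0; 0 0 -0.001 0.0017 0; 0 0 0 0 0' | sed -n '2p;4p'
python3 -c "
from strip import *
p,r=info(); print('tip mill',mill(r.apply(TIP)+p))
for dz in (0,-.005,-.01,-.015):
  H[1]=.137+dz; print(dz); angle()"
```

```text
tool_pos: [0.4077, 0.1224, 0.1992]
force: [-4.4, -2.0, 13.4]
tool_pos: [0.4079, 0.1224, 0.1956]
force: [-5.1, -3.3, 14.8]
t 32.38 tcp [0.4079 0.1224 0.1956] lean 30.9 fing az 73.1 xaxis [-0.9538  0.3003  0.0059] 
tip [0.4205 0.1636 0.1236] grasp [0.4176 0.1543 0.1399] q [-0.2006 -0.4381  2.2751  0.5602  1.2948 -1.6185] F [-5.0554 -3.3409 14.7527] open 0.0005162082279914958 7.777588949538767
tip mill [-0.067   0.0011  0.1236]
0
[(71, np.float64(0.35)), (73, np.float64(-0.1)), (74, np.float64(0.3)), (74, np.float64(0.4)), (77, np.float64(1.15)), (81, np.float64(0.45))]
-0.005
[(69, np.float64(-0.1)), (74, np.float64(0.35)), (74, np.float64(0.4)), (78, np.float64(0.45)), (84, np.float64(1.05)), (85, np.float64(0.5))]
-0.01
[(68, np.float64(-0.1)), (72, np.float64(0.4)), (73, np.float64(-0.05)), (78, np.float64(0.5)), (79, np.float64(0.45)), (81, np.float64(0.35))]
-0.015
[(70, np.float64(-0.05)), (73, np.float64(-0.1)), (75, np.float64(0.45)), (77, np.float64(0.5)), (83, np.float64(0.4)), (83, np.float64(0.55))]
```

```bash
cat > asc.py <<'E'
from lid import *
import cv2
from plant import robot
def asc(x0,x1,y0,y1,k=2):
  im=cv2.cvtColor(robot.read_camera('scene')['color'],cv2.COLOR_RGB2GRAY)[y0:y1,x0:x1]
  im=cv2.resize(im,((x1-x0)//k*2//2,(y1-y0)//k//1),interpolation=cv2.INTER_AREA)
  for row in im[::1]: print(''.join('@#*+-. '[min(int(v)//26,6)] for v in row))
def lidpts():
  for th in(0,.05,.1,.2):
    u=np.array([-np.cos(th),np.sin(th)]);n=np.array([np.sin(th),np.cos(th)]);c=H+.18*u+.008*n
    print(th,proj(S,place(MV,np.array([[c[0],y,c[1]] for y in(-.085,0,.085)]))).round(0).tolist())
E
python3 -c "
from asc import *
asc(240,370,90,200); lidpts()
p,r=cur()[:2]; print('tip px',proj(S,(r.apply(TIP)+p)[None]),'rim px',proj(S,place(MV,np.array([[-.085,-.085,.135],[-.085,.085,.135],[.085,-.085,.135],[.085,.085,.135]]))).round(0).tolist())"
```

```text
+++++-.+*+ .. #@#######+.             .   ... ********+++++++++**
+++++.-**@-   #@#####@#@+                .. . *******+++++++++***
*+++--**#@* .*@@@######@@.               .  . *******+++++++++***
**+--+###@# *@@-#@@#@#@@*-... .         --****#*******++++++++-.-
**--+***@@**@@-*#-#@@@@*-.....         +******#******+++++++++- .
*-+*#**#@@@@@+*#-*@@#@##--.... .    . +*******#******+++++++++...
+*####*@@@*@+*#-*@@+..+#*-......  ..  ********#******+++++++++...
####**@@@--**#-*@@*..-**-*-..... .... +**************+++++++++...
###*#@@@#--*#-*@@#-.-**..............  *************++++++++++...
@#@@@@@#----*#@@#-.-+*.... ..... .......-***********+++++++++- ..
@@@@@@+-++- -#@#-.-+*.... .  ........... ..-*********++++++++. ..
#@@#*+++*+ -*@#*+.**...       ............  ..+*****++++++++-   .
+++-.+*@*+-*@#*###*..         ..... .....   ..  -+**++++++-.     
**. -+@*+-+@#*###@*.         .... . ..... ..       .----.        
.**++**+++@#*@@#@@@. . . .  ....  ....   ..    .  .    .         
+@**+++++@#+###@@@- . ... ...........        .. . ..  .  . ....  
@@@*++++@#*#@##@@-  ...   .-. ... .    .-.  
[... 2141 characters left out ...]
.  +######*++*******+++++++--+******.  ..... .. ..   .+***
   ...... ..#######++******++++++--+*****+ .......  .  .      +**
 .    .. ....+######*++****++++--+******.  .....  .....    ..  -*
. . .. .....  -*######+-+**++---+*****+   .....  ...  .    .     
.  .. .. .. .. .+######*--++---******- . .....  ..  .      .     
.... ....   .... -#######+---+*****+.  . ..... ... .             
0 [[248.0, 141.0], [270.0, 129.0], [290.0, 117.0]]
0.05 [[248.0, 138.0], [270.0, 126.0], [290.0, 115.0]]
0.1 [[248.0, 136.0], [270.0, 124.0], [290.0, 112.0]]
0.2 [[249.0, 131.0], [271.0, 119.0], [291.0, 108.0]]
tip px [[277.1018 138.3449]] rim px [[251.0, 145.0], [292.0, 122.0], [295.0, 171.0], [336.0, 144.0]]
```

```bash
python3 -m jog '0 0 0.01 -0.017 0; 0 0 0.015 -0.026 0; 0 0 0.02 -0.034 0; 0 0 0.02 -0.034 0; 0 0 0.02 -0.034 0; 0 0 0 0 0' | sed -n '1,4p'
python3 -c "
from asc import *
from strip import angle
asc(240,370,80,180)
for dz in(0,-.005,-.01):
  H[1]=.137+dz;angle()"
```

```text
t: 33.13
tool_pos: [0.4099, 0.1205, 0.3706]
orientation: [0.447, 2.915, 0.807]
force: [0.8, -0.1, 0.9]
-.+*+.........*--+*-..................-+**##@@@#******+++++++++**
--**..........-*--+*......................-+**##******+++++++++**
+-+............-+---.........................-*#******+++++++++**
#+-...........................................+*******+++++++++**
.*+-..........................................*#******+++++++++**
..-............ .............. ...............********++++++++***
........................ .....................*#******++++++++***
................................. ............##******++++++++***
.................................... ...--****#*******++++++++--+
..................................  .. +******#*******++++++++-..
......................................+*******#******+++++++++...
......................................********#******++++++++*...
......................................+*******#*******++++++++...
.......................................**************+++++++++...
........................................-*****#******+++++++++...
.......
[... 2039 characters left out ...]
-*****++#*******************+****+++++++++++++--+*****+..........
.+***##*+*******************+****+++++++++++--+******............
...**###*++#****************+*+++++++++++++--+*****+.............
....*#####*+****************+++++++++++++-++******........... ---
[(12, np.float64(0.0)), (58, np.float64(0.05)), (61, np.float64(-0.05)), (103, np.float64(1.55)), (105, np.float64(1.6)), (107, np.float64(1.65))]
[(11, np.float64(0.05)), (15, np.float64(0.0)), (102, np.float64(1.55)), (105, np.float64(1.6)), (107, np.float64(1.65)), (111, np.float64(1.7))]
[(8, np.float64(0.05)), (19, np.float64(0.1)), (73, np.float64(0.0)), (102, np.float64(1.55)), (104, np.float64(1.6)), (107, np.float64(1.65))]
```

The lid has stayed down at about 0 rad with the finger away. I'll wait a moment, check it finely along with the tray, and hand in.

```bash
python3 -m jog '0 0 0 -0.02 0; 0 0 0 -0.02 0; 0 0 0 0 0; 0 0 0 0 0; 0 0 0 0 0; 0 0 0 0 0; 0 0 0 0 0; 0 0 0 0 0; 0 0 0 0 0; 0 0 0 0 0' | sed -n '1,2p;4p'
python3 - <<'E'
from strip import *
angle()
from plant import robot
a=cv2.imread('pics/scene0.png').astype(int); b=robot.read_camera('scene')['color'][:,:,::-1].astype(int)
d=(abs(a-b).sum(2)>90).astype(np.uint8); d=cv2.morphologyEx(d,cv2.MORPH_OPEN,np.ones((3,3)))
k,_,st,_=cv2.connectedComponentsWithStats(d); print(st[1:][st[1:,4]>40])
E
```

```text
t: 34.17
tool_pos: [0.402, 0.1012, 0.3963]
force: [0.4, 0.5, -0.4]
[(11, np.float64(0.0)), (58, np.float64(0.05)), (61, np.float64(-0.05)), (103, np.float64(1.55)), (105, np.float64(1.6)), (107, np.float64(1.65))]
[[ 131    0    9    9   49]
 [ 155    0   38   48 1057]
 [ 197    0   46   21  660]
 [ 266    9   17   21  234]
 [ 211   12   68   68 1940]
 [ 149   24   22   24  183]
 [  91   28   23   12  165]
 [  86   41   27   30  398]
 [ 176   48   10   10   57]
 [ 165   61    8    9   44]
 [ 154   63   42   33  880]
 [  89   72   16   16  136]
 [   0   86  117  183 5510]
 [ 293   86   50   29  860]
 [ 160  106   28   44  610]
 [ 249  118   44   26  208]
 [ 257  123   83   44 1773]
 [ 142  148  105   39 1796]
 [ 127  156   37   20  387]
 [ 240  238    9    6   41]
 [ 252  242   27   18  230]
 [ 248  254   30   29  321]
 [ 265  262   13   14   63]
 [ 230  274   36   38  591]
 [ 286  274   24   19  161]
 [ 236  284   75   40  458]]
```

```bash
python3 -c "
from plant import robot
print(robot.close_job())"
```

```text
the job is handed in; nothing more can be done
None
```

I handed in the job at about 34 s: all five chunks are in the hopper (the fifth inferred from a stacked pile in the image), the empty tray stands upright and released, and the lid snapped and stayed shut; no jug, pan, can or jar movement showed, while arm shadow partly covered the spatula.

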